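Set a sine table to 21 degrees on a gauge stack

TASK

Set the sine table, which carries a tilt sensor for calibration, to 21 degrees: swing its plate up, stand the 45 mm gauge stack (the middle one of the three in height) upright on the base where the plate's free roller will come down on it, and swing the plate down again. The hinge is stiff and holds the plate wherever it is left, so press the plate down until you feel the roller bear firmly on the stack (a steady push of about 10 to 15 N is plenty, do not force it), then let go. Leave the other two stacks and everything else on the bench where they are.

Things in the scene. Friction and masses are not known exactly. Their poses are not given: they have to be found in the camera images.
- sine_base: Sine table, fixed: ground-steel slab 165 x 100 x 20 mm. Origin on the bench right under the hinge axis, mid-width; x level from the hinge towards the plate's free end, y along the hinge axis, z up. The slab spans x = -25 to 140 mm, its top is z = 20 mm. Hinge axis at z = 30 mm; two hinge cheeks there (y = 42 to 50 mm either side) rise to z = 46 mm.
- plate (a joint): Angle of the hinged plate, rad: 0 = flat (roller on the base), grows as the free end goes up, stop at 1.5 (near upright). Stiff friction hinge: it stays where left at any angle. At the handle bar it takes 5 to 8 N to raise and 3 to 5 N to lower it before the roller touches anything. On the 45 mm stack it reads 0.368 (sine = stack height / 125 mm).
- handle (a point): Middle of the handle bar at the plate's free end: round steel bar, diameter 10 mm, 80 mm long, parallel to the hinge axis, on two 8 mm rods 36 mm either side of its middle, with a 35 mm open gap to the plate's end edge. At angle 0 it lies 175 mm from the hinge axis along the base's x and 20 mm above the axis; it turns about the axis with the plate.
- roller (a point): Centre of the plate's free roller: steel, diameter 20 mm, 76 mm long, under the free end, 125 mm from the hinge axis. The aluminium plate is 80 mm wide; at angle 0 it reaches 135 mm from the axis, underside 8 mm and top 22 mm above the axis; a grey tilt sensor 45 x 50 x 18 mm is screwed on its top 45 mm from the axis.
- landing (a point): Point on the base's top, mid-width, straight below where the roller's centre is at 0.368 rad (x = 117 mm of the base): where the 45 mm stack is to stand, centred to about 10 mm along x and 30 mm along y; any yaw.
- stack45_mid (a point): Centre (half-way up, 22.5 mm above its foot) of the 45 mm gauge stack: wrung steel gauge blocks forming one solid square column 24 x 24 x 45 mm, about 0.2 kg, with two thin dark seams; stands upright on the bench, z up, x and y square to its faces. The one to use.
- stack32_mid (a point): Centre (16 mm above its foot) of the 32 mm gauge stack, like the other but lower: 24 x 24 x 32 mm, one seam. Leave it alone.
- stack58_mid (a point): Centre (29 mm above its foot) of the 58 mm gauge stack: 24 x 24 x 58 mm, two seams. Leave it alone.
- thumbnut: Bystander: brass thumb nut, diameter 20 mm, 14 mm high, standing between the stacks. Origin at its foot.
- driver: Bystander: screwdriver 170 mm long lying on the bench along its x axis, black handle.
- meter: Bystander: yellow and grey hand multimeter lying flat, 170 x 85 x 36 mm. Origin under its centre.
- servo: Bystander: small dark servo motor with a shaft, about 115 x 62 x 75 mm. Origin at its foot.
- relay: Bystander: grey relay module standing on edge, 90 x 26 x 62 mm. Origin at its foot.
- pliers: Bystander: pliers with yellow grips, 180 mm long, lying along x.
Not all that is in view belongs to the job. Leave any orange look-alike of the part that bears stack45_mid alone.

How it is judged:
By the outcome, as a careful person would: the job done as asked, in the order asked, and still so for the second after the job is handed in, with the robot touching nothing.
It also fails if it takes over 67 s, if anything falls off the work surface, if the arm or the gripper's body presses on something with over 40 N, if the wrist force passes 120 N, or if a joint passes its speed limit or range.

ROBOT

A 7-joint arm with a two-finger parallel gripper is mounted at the origin on the work surface. World frame = base frame: x ahead of the robot, y to its left, z up, the work surface at z = 0. Lengths are in m, angles in rad, forces in N, time in s.
With the tool pointing down it reaches from about 0.4 to 0.875 m from the base axis. Payload 19.3 kg.
Tool frame: the origin (TCP) lies on the centre line of the jaws, within the pads' length; the fingertips stand 22 mm ahead of it and the grasp point (between the pads) lies 3 mm ahead of it; z points along the fingers, y is the direction in which the jaws open and shut (so a half turn about z gives the same grasp; the last joint's range is limited). The gripper opens to 85 mm and grips with 20 to 120 N. Pads are 22 mm wide; open, the fingers measure 114 mm over their backs; the gripper's body (76 mm by 85 mm) begins 54 mm behind the grasp point. The pads swing forward as they close: fully open they stand 13 mm farther back than shut.
Start: joints at [1.148, 0.521, -0.036, 1.599, 0.021, 1.021, -0.113], TCP at [0.216, -0.587, 0.253] pointing down, gripper open.
Joint ranges: [-2.91, 2.91], [-0.3, 2.13], [-1.5, 1.42], [0.17, 2.43], [-1.26, 4.41], [0.16, 1.93], [-2.52, 2.52]. Speed limits (rad/s): [1.89, 1.89, 2.39, 2.39, 3.01, 3.01, 3.01].

INTERFACE

Orientations are given as a unit quaternion [x, y, z, w].
In Python, from rig import read_state, vision, ticket gives the robot as it stands.
- The arm moves only by the shell command python3 -m creep 'ROWS'. ROWS is JSON, a list of rows, each an object of numbers: "tx", "ty", "tz": the shift along the tool's x, y, z in m; "wx", "wy", "wz": the turn, a rotation vector about the tool's x, y, z in rad; "fingers": the opening, from -1 (shut) to 1 (fully open). In form: [{"tx": .., "ty": .., "tz": .., "wx": .., "wy": .., "wz": .., "fingers": ..}, ...]. A call has 1 to 12 rows; each row shifts and turns the commanded pose from where the row before left it, along the tool's axes as they then stand; what a row does not reach is not made up. A row lasts 1/10 s, in which the tool goes at most 50 mm and 8.59 degrees, less where a joint would pass 70% of its speed; a pose out of reach is approached as far as the arm can. A call with a gripper value outside its range is refused whole. The fingers move at their own pace and stop on an object; the grip force is fixed at half the most. Time passes only in rows, so rows that do not move let the fingers close. It gives the time, the measured TCP pose, the force and the opening at its end, in the units of the state.
- read_state(): the state, without advancing time (a new reading comes with each control period).
- vision.capture(name): name is "side" or "top"; returns the picture (480x640x3 uint8, red, green, blue); there is no depth.
- vision.camera_params(name): a dict with "intrinsics" (3x3 intrinsics, pixels), "pose" (4x4, takes a point from camera to world coordinates). Camera axes: x right, y down, z forward; pixel columns grow to the right and rows downward; lengths in m; the calibration is good to about 2 mm. A picture is of the moment at which its call begins. camera_params takes no time and is no camera call.
- ticket.sign_off(): hands the job in, once; it reports no verdict.
The state is a dict: "time_s": time; "joints": joint angles; "dq": joint speeds; "joint_torque": joint torques, N m; "eef_pos": TCP position; "ee_rot": TCP orientation; "ft_force": force on the tool from outside, world axes, zero at the start; "torque": the same for the moment, N m; "grip_width": opening from 0.0 (shut) to 1.0 (fully open).
Only numpy, scipy, OpenCV 4.12 (cv2) and the standard library are available. Lean on these libraries where they do the work, as an engineer would, in place of code of your own. Each camera call takes 0.05 s, during which the arm holds its last target.

## Working session

There is one attempt and no reset: what is moved stays moved. The work goes in short steps, Python scripts to look and compute and a shell command to move; the robot and the scene stay as the last step left them, time stands still between calls to the robot, and variables do not carry over. Pictures are saved under pics/ and viewed, and the job is handed in when it is done.

```bash
ls; mkdir -p pics; python3 - <<'E'
from rig import read_state, vision
import cv2
for n in("side","top"):
    cv2.imwrite(f"pics/{n}0.png",vision.capture(n)[:,:,::-1]); p=vision.camera_params(n); print(n,p)
print(read_state())
E
```

```text
pics
side {'intrinsics': array([[555.29382497,   0.        , 320.25716233],
       [  0.        , 555.29382497, 232.09310352],
       [  0.        ,   0.        ,   1.        ]]), 'pose': array([[ 0.89632273, -0.34206167,  0.28213363,  0.17989164],
       [-0.4433638 , -0.68302512,  0.58043538, -0.74704701],
       [-0.00584034, -0.64534526, -0.7638687 ,  1.06264266],
       [ 0.        ,  0.        ,  0.        ,  1.        ]])}
top {'intrinsics': array([[444.83463504,   0.        , 322.86910797],
       [  0.        , 444.83463504, 237.1491696 ],
       [  0.        ,   0.        ,   1.        ]]), 'pose': array([[ 0.01233288, -0.98768364,  0.15597735,  0.35012708],
       [-0.99991457, -0.01150631,  0.00620105,  0.0342155 ],
       [-0.00432995, -0.1560405 , -0.98774117,  1.32144075],
       [ 0.        ,  0.        ,  0.        ,  1.        ]])}
{'time_s': 0.1, 'joints': array([ 1.14778172,  0.52194203, -0.03629428,  1.59993763,  0.02118078,
        1.02109174, -0.11280706]), 'dq': array([ 1.11576075e-03, -5.39647821e-04, -2.77069883e-04, -2.61563583e-03,
        2.30517417e-03, -8.70896127e-05,  5.18279107e-04]), 'joint_torque': array([ 6.71221584e-03, -9.28474617e+01,  1.98402084e+00, -3.70528293e+01,
        1.80543854e-02,  5.31997081e-03,  9.58259648e-05]), 'eef_pos': array([ 0.21582616, -0.58626359,  0.25279614]), 'ee_rot': array([ 9.84485427e-01,  1.75465659e-01, -1.21049090e-04, -4.82290085e-04]), 'ft_force': array([ 0.1482499 ,  0.07973309, -0.35504911]), 'torque': array([-0.0019826 ,  0.00474745, -0.03068213]), 'grip_width': 1.0004213345608692}
```

View pics/side0.png

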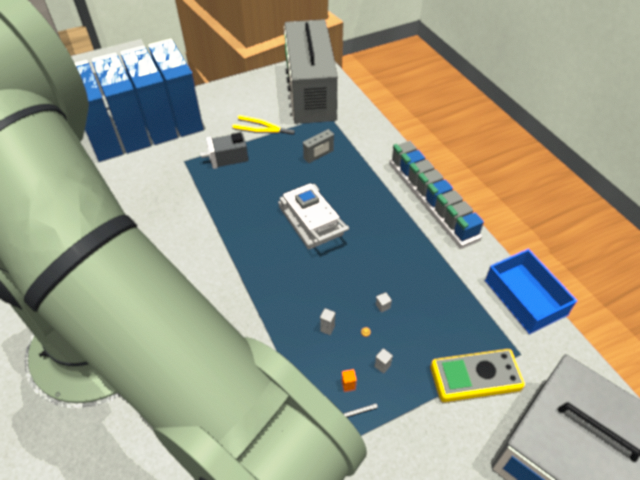

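View pics/top0.png

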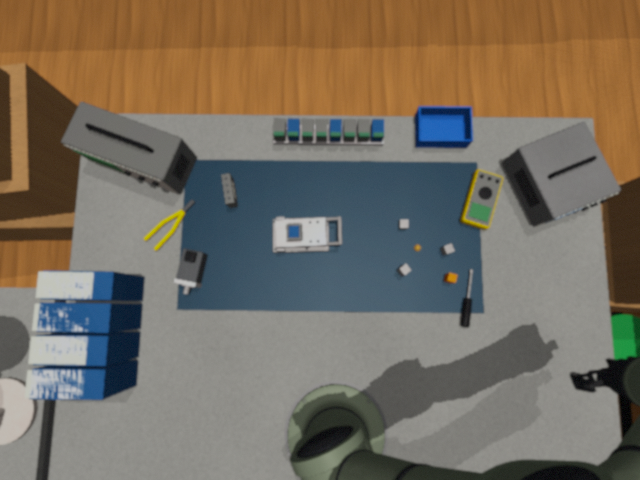

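The side view shows the table at about (313,215), with its handle at (330,243). The three steel stacks are at (327,321), (384,301) and (384,360), the orange look-alike at (349,380). In the top view the handle end points right (-y).

```bash
python3 - <<'E'
import cv2,numpy as np
s=cv2.imread("pics/side0.png");t=cv2.imread("pics/top0.png")
a=cv2.resize(s[285:385,310:410],None,fx=6,fy=6,interpolation=cv2.INTER_CUBIC);cv2.imwrite("pics/a.png",a)
cv2.imwrite("pics/b.png",cv2.resize(t[205:291,260:360],None,fx=7,fy=7,interpolation=cv2.INTER_CUBIC))
cv2.imwrite("pics/c.png",cv2.resize(t[205:291,390:480],None,fx=6,fy=6,interpolation=cv2.INTER_CUBIC))
cv2.imwrite("pics/d.png",cv2.resize(s[170:265,265:365],None,fx=6,fy=6,interpolation=cv2.INTER_CUBIC))
E
```

```text
(no output)
```

View pics/a.png

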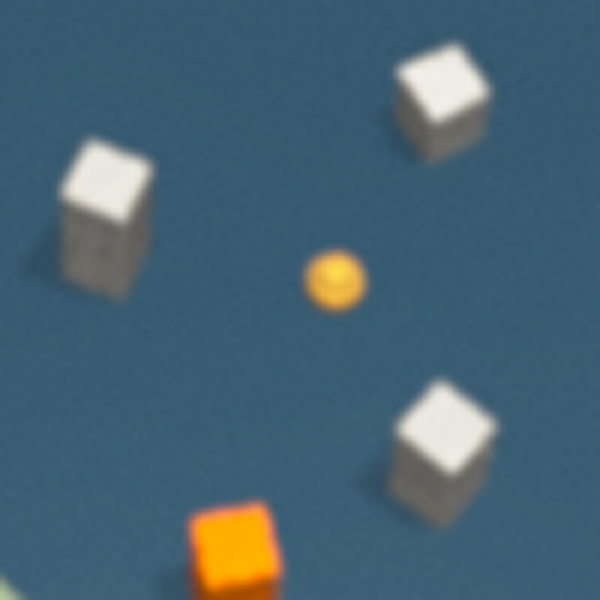

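View pics/b.png

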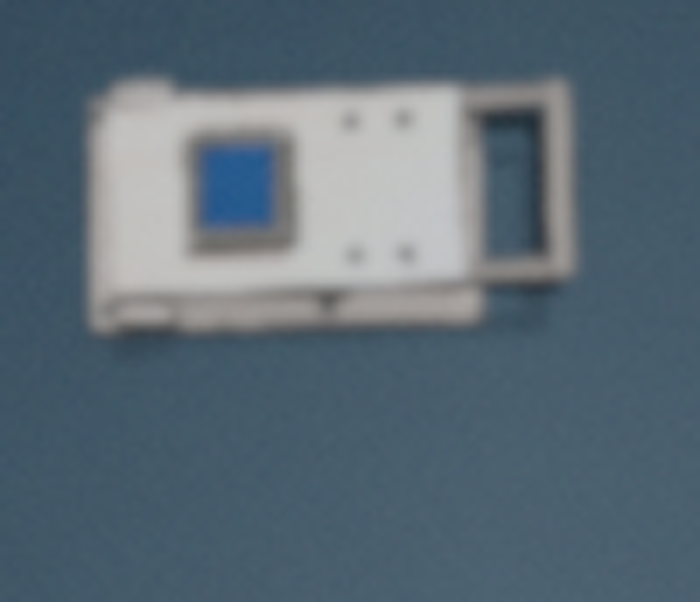

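View pics/c.png

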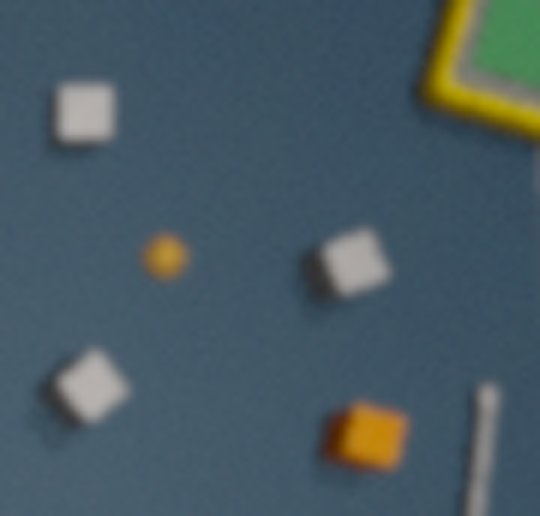

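View pics/d.png

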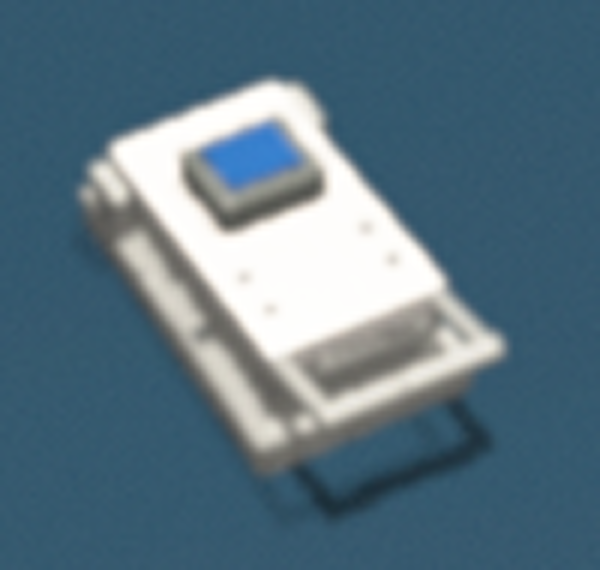

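The stacks have visibly different heights. Next I triangulate the top-face centres and table features.

```bash
cat > h.py <<'E'
import numpy as np,cv2
from rig import read_state, vision
C={n:vision.camera_params(n) for n in("side","top")}
def ray(n,uv):
    K=np.array(C[n]["intrinsics"]);P=np.array(C[n]["pose"])
    d=P[:3,:3]@np.linalg.solve(K,np.array([uv[0],uv[1],1.]));return P[:3,3],d/np.linalg.norm(d)
def onz(n,uv,z):
    o,d=ray(n,uv);return o+d*(z-o[2])/d[2]
def tri(us,ut):
    A=np.zeros((3,3));b=np.zeros(3);R=[ray("side",us),ray("top",ut)]
    for o,d in R:
        M=np.eye(3)-np.outer(d,d);A+=M;b+=M@o
    x=np.linalg.solve(A,b);return x,[np.linalg.norm((np.eye(3)-np.outer(d,d))@(x-o))*1e3 for o,d in R]
def proj(n,p):
    K=np.array(C[n]["intrinsics"]);P=np.array(C[n]["pose"]);q=K@(P[:3,:3].T@(np.array(p)-P[:3,3]));return q[:2]/q[2]
E
python3 - <<'E'
from h import *
np.set_printoptions(precision=4,suppress=True)
s=cv2.imread("pics/side0.png");t=cv2.imread("pics/top0.png")
def blobs(im,box,thr):
    x0,y0,x1,y1=box;g=im[y0:y1,x0:x1].astype(int)
    m=((g.min(2)>thr)&(g.max(2)-g.min(2)<35)).astype(np.uint8)
    n,l,st,c=cv2.connectedComponentsWithStats(m)
    for i in range(1,n):
        if st[i,4]>25:
            cn,_=cv2.findContours((l==i).astype(np.uint8),0,2)
            print(c[i]+[x0,y0],st[i],cv2.minAreaRect(cn[0]))
print("side tops");blobs(s,(310,285,410,385),180)
print("top tops");blobs(t,(390,205,462,285),140)
# table points (from crops) side: o=(265,170)/6 ; top o=(260,205)/7
S=lambda x,y:(265+(x+.5)/6-.5,170+(y+.5)/6-.5); T=lambda x,y:(260+(x+.5)/7-.5,205+(y+.5)/7-.5)
for n,a,b in [("handle+x corner",(500,345),(568,88)),("handle -x corner",(325,415),(568,270)),
  ("plate free +x",(447,285),(462,90)),("plate free -x",(275,355),(462,280)),("screen ctr",(250,157),(237,187)),("base free -x",(262,465),(480,320))]:
    print(n,*tri(S(*a),T(*b)))
E
```

```text
side tops
[383.6436 298.3663] [ 67   8  14  12 101] ((73.60000610351562, 13.200000762939453), (9.838699340820312, 10.733125686645508), 63.43495178222656)
[327.1887 314.6981] [ 11  24  13  12 106] ((17.200000762939453, 29.60000228881836), (10.733125686645508, 9.838699340820312), 26.56505012512207)
[383.9752 355.7769] [ 67  64  15  14 121] ((74.25000762939453, 70.75000762939453), (11.31370735168457, 10.60660171508789), 45.0)
top tops
[403.7576 223.4091] [10 15  9  8 66] ((14.0, 18.5), (7.0, 8.0), 90.0)
[448.8103 248.2241] [55 39  9  9 58] ((58.900001525878906, 43.19999694824219), (7.905693531036377, 7.273237705230713), 71.56504821777344)
[405.2836 268.8806] [11 59 10 11 67] ((15.220001220703125, 63.96000289916992), (8.199999809265137, 8.0), 53.13010025024414)
handle+x corner [ 0.6085 -0.009   0.0716] [np.float64(2.426514222098228), np.float64(2.4265142220981897)]
handle -x corner [ 0.5327 -0.0093  0.0703] [np.float64(1.660091970657956), np.float64(1.660091970657976)]
plate free +x [0.6084 0.0345 0.0636] [np.float64(2.017286987284427), np.float64(2.0172869872843515)]
plate free -x [0.5303 0.0334 0.0621] [np.float64(2.8138520050519222), np.float64(2.813852005051947)]
screen ctr [0.5648 0.1257 0.0734] [np.float64(1.656878507619112), np.float64(1.6568785076188188)]
base free -x [0.5204 0.0257 0.007 ] [np.float64(2.132623969979562), np.float64(2.132623969979517)]
```

```bash
python3 - <<'E'
from h import *
np.set_printoptions(precision=4,suppress=True)
for a,b in [((383.64,298.37),(403.76,223.41)),((327.19,314.70),(405.28,268.88)),((383.98,355.78),(448.81,248.22))]: print(*tri(a,b), onz("top",b,.045),onz("side",a,.045))
s=cv2.imread("pics/side0.png");t=cv2.imread("pics/top0.png")
# bigger zooms
cv2.imwrite("pics/e.png",cv2.resize(s[345:380,370:400],None,fx=18,fy=16,interpolation=cv2.INTER_CUBIC))
# 45 corners from side crop a (o=310,285 x6), on z=.045
S=lambda x,y:(310+(x+.5)/6-.5,285+(y+.5)/6-.5)
c=[onz("side",S(*p),.045)[:2] for p in [(440,378),(499,427),(455,474),(394,428)]]
print(np.array(c),np.mean(c,0))
for i in range(4):
    d=c[(i+1)%4]-c[i];print(np.linalg.norm(d),np.degrees(np.arctan2(d[1],d[0])))
T=lambda x,y:(390+(x+.5)/6-.5,205+(y+.5)/6-.5)
c=[onz("top",T(*p),.045)[:2] for p in [(373,229),(391,272),(341,297),(320,246)]]
print(np.array(c),np.mean(c,0))
for i in range(4):
    d=c[(i+1)%4]-c[i];print(np.linalg.norm(d),np.degrees(np.arctan2(d[1],d[0])))
E
```

```text
[ 0.5997 -0.1965  0.0298] [np.float64(1.8436834821169195), np.float64(1.8436834821167774)] [ 0.595  -0.1932  0.045 ] [ 0.5954 -0.2049  0.045 ]
[ 0.4622 -0.1935  0.0573] [np.float64(1.0958056211472125), np.float64(1.0958056211472655)] [ 0.4622 -0.1954  0.045 ] [ 0.4668 -0.187   0.045 ]
[ 0.5251 -0.3231  0.0431] [np.float64(1.3761337475608943), np.float64(1.3761337475608524)] [ 0.5235 -0.3221  0.045 ] [ 0.5259 -0.3242  0.045 ]
[[ 0.5333 -0.3073]
 [ 0.5417 -0.332 ]
 [ 0.5197 -0.3403]
 [ 0.51   -0.3166]] [ 0.5262 -0.3241]
0.026088398648733666 -71.18651676601337
0.02354670845753349 -159.42017391881612
0.025612997935204964 112.30480388271847
0.025126332411568062 21.66215094601497
[[ 0.5396 -0.3311]
 [ 0.5188 -0.3391]
 [ 0.5064 -0.3147]
 [ 0.531  -0.3054]] [ 0.524  -0.3226]
0.022294379849957326 -159.06246676667573
0.027381615376832605 116.92741715228628
0.026351209583312846 20.7749200958799
0.027183804354288105 -71.59122805019089
```

The three tops triangulate to z of 0.030, 0.057 and 0.043, so the 45 mm stack is the one at (0.525, -0.323), yaw about 20.5°. The plate starts slightly raised, about 0.085 rad. The table frame has its origin near (0.563, 0.167) and x at about -87.5°. I raise the plate first.

```bash
cat >> h.py <<'E'
from scipy.spatial.transform import Rotation as Ro
np.set_printoptions(precision=4,suppress=True)
O=np.array([.563,.1671,0]);ps=np.radians(-87.5);ex=np.array([np.cos(ps),np.sin(ps),0]);ey=np.array([-np.sin(ps),np.cos(ps),0])
def bp(x,y,z): return O+ex*x+ey*y+np.array([0,0,z])
def handle(a): return bp(.175*np.cos(a)-.02*np.sin(a),0,.03+.175*np.sin(a)+.02*np.cos(a))
def tgt(p,th=None):  # world TCP target, tool down with yaw th deg -> tool-frame delta
    s=read_state();R=Ro.from_quat(s["ee_rot"])
    print("shift",R.inv().apply(np.array(p)-s["eef_pos"]))
    if th is not None:
        t=np.radians(th)/2;print("turn",(R.inv()*Ro.from_quat([np.cos(t),np.sin(t),0,0])).as_rotvec())
E
python3 - <<'E'
from h import *
h=handle(.085);print(h); h[2]=.17
tgt(h,2.5)
E
```

```text
[ 0.5705 -0.0054  0.0648]
shift [ 0.5335 -0.4225  0.0832]
turn [-0.001   0.0002  0.3091]
```

```bash
python3 -m creep '[{"wz":0.1,"fingers":-0.34},{"wz":0.1,"fingers":-0.34},{"wz":0.107,"fingers":-0.34}]'; python3 - <<'E'
from h import *
h=handle(.085); h[2]=.17
tgt(h,2.5)
E
```

```text
shift [ 0.5335 -0.4225  0.0832]
turn [-0.001   0.0002  0.3091]invalid input at $[0]: expected keys tx, ty, tz, wx, wy, wz, fingers
```

```bash
python3 -m creep '[{"tx":0,"ty":0,"tz":0,"wx":0,"wy":0,"wz":0.1,"fingers":-0.34},{"tx":0,"ty":0,"tz":0,"wx":0,"wy":0,"wz":0.1,"fingers":-0.34},{"tx":0,"ty":0,"tz":0,"wx":0,"wy":0,"wz":0.107,"fingers":-0.34}]'; python3 - <<'E'
from h import *
h=handle(.085); h[2]=.17
tgt(h,2.5)
E
```

```text
time_s: 0.4
eef_pos: [0.2158, -0.5864, 0.253]
ee_rot: [1.0, 0.021, -0.0, -0.0]
ft_force: [-0.2, 0.2, -1.1]
grip_width: 0.513
shift [ 0.3785 -0.5657  0.0833]
turn [-0.0006  0.0002 -0.0021]
```

```bash
python3 -m creep '[{"tx":0.02,"ty":-0.03,"tz":0,"wx":0,"wy":0,"wz":0,"fingers":-0.34},{"tx":0.02,"ty":-0.03,"tz":0,"wx":0,"wy":0,"wz":0,"fingers":-0.34},{"tx":0.02,"ty":-0.03,"tz":0,"wx":0,"wy":0,"wz":0,"fingers":-0.34},{"tx":0.02,"ty":-0.03,"tz":0,"wx":0,"wy":0,"wz":0,"fingers":-0.34},{"tx":0.02,"ty":-0.03,"tz":0,"wx":0,"wy":0,"wz":0,"fingers":-0.34},{"tx":0.02,"ty":-0.03,"tz":0,"wx":0,"wy":0,"wz":0,"fingers":-0.34},{"tx":0.02,"ty":-0.03,"tz":0,"wx":0,"wy":0,"wz":0,"fingers":-0.34},{"tx":0.02,"ty":-0.03,"tz":0,"wx":0,"wy":0,"wz":0,"fingers":-0.34},{"tx":0.02,"ty":-0.03,"tz":0,"wx":0,"wy":0,"wz":0,"fingers":-0.34}]'; python3 - <<'E'
from h import *
h=handle(.085); h[2]=.17
tgt(h,2.5);print(read_state()["joints"])
E
```

```text
time_s: 1.3
eef_pos: [0.3838, -0.3072, 0.2532]
ee_rot: [1.0, 0.023, -0.0, -0.0]
ft_force: [1.7, -0.0, 0.4]
grip_width: 0.333
shift [ 0.2003 -0.2929  0.0832]
turn [-0.0001  0.0002  0.0021]
[ 0.5993  0.3111 -0.0561  1.9413  0.0221  0.89   -0.9931]
```

```bash
python3 -m creep '[{"tx":0.02,"ty":-0.03,"tz":0.01,"wx":0,"wy":0,"wz":0,"fingers":-0.34},{"tx":0.02,"ty":-0.03,"tz":0.01,"wx":0,"wy":0,"wz":0,"fingers":-0.34},{"tx":0.02,"ty":-0.03,"tz":0.01,"wx":0,"wy":0,"wz":0,"fingers":-0.34},{"tx":0.02,"ty":-0.03,"tz":0.01,"wx":0,"wy":0,"wz":0,"fingers":-0.34},{"tx":0.02,"ty":-0.03,"tz":0.01,"wx":0,"wy":0,"wz":0,"fingers":-0.34},{"tx":0.02,"ty":-0.03,"tz":0.01,"wx":0,"wy":0,"wz":0,"fingers":-0.34},{"tx":0.02,"ty":-0.03,"tz":0.01,"wx":0,"wy":0,"wz":0,"fingers":-0.34},{"tx":0.02,"ty":-0.03,"tz":0.01,"wx":0,"wy":0,"wz":0,"fingers":-0.34},{"tx":0.018,"ty":-0.03,"tz":0,"wx":0,"wy":0,"wz":0,"fingers":-0.34},{"tx":0,"ty":0,"tz":0,"wx":0,"wy":0,"wz":0,"fingers":-0.34}]'; python3 - <<'E'
from h import *
h=handle(.085); h[2]=.068
tgt(h,2.5);print(read_state()["joints"])
for n in("side","top"):
    im=vision.capture(n)[:,:,::-1]
    u,v=proj(n,handle(.085)).astype(int); print(u,v)
    cv2.imwrite(f"pics/{n}1.png",cv2.resize(im[v-70:v+50,u-70:u+70],None,fx=5,fy=5,interpolation=cv2.INTER_CUBIC))
E
```

```text
time_s: 2.3
eef_pos: [0.5502, -0.0259, 0.1727]
ee_rot: [1.0, 0.026, 0.0, -0.001]
ft_force: [-0.1, -0.6, 0.4]
grip_width: 0.328
shift [ 0.0213 -0.0192  0.1047]
turn [-0.0021 -0.0001  0.0077]
[ 0.0367  0.5091 -0.1309  1.8677  0.0885  0.7702 -1.6609]
331 233
339 229
```

View pics/side1.png

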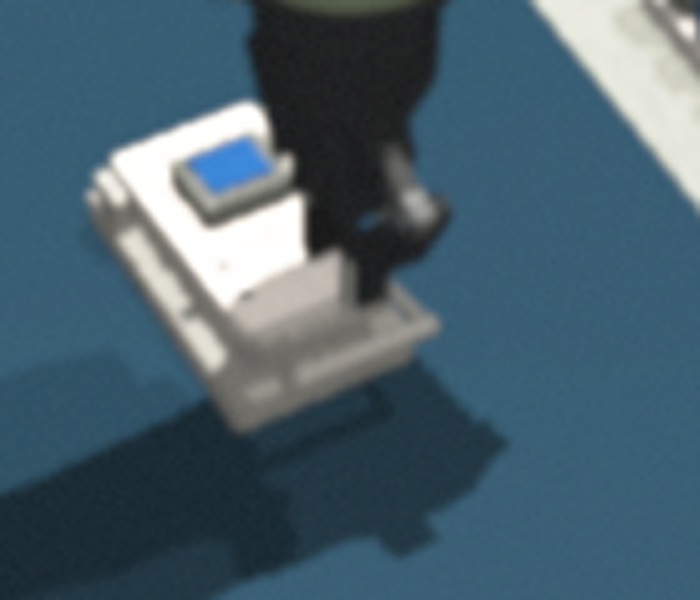

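View pics/top1.png

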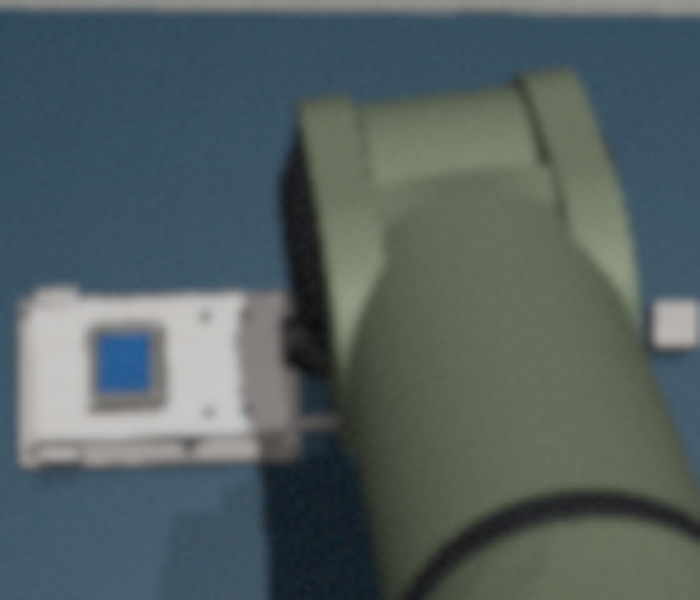

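The gripper is above and just beyond the handle. I correct sideways, then descend.

```bash
python3 -m creep '[{"tx":0.01,"ty":-0.01,"tz":0,"wx":0,"wy":0,"wz":0.004,"fingers":-0.34},{"tx":0.011,"ty":-0.009,"tz":0,"wx":0,"wy":0,"wz":0.004,"fingers":-0.34},{"tx":0,"ty":0,"tz":0.02,"wx":0,"wy":0,"wz":0,"fingers":-0.34},{"tx":0,"ty":0,"tz":0.02,"wx":0,"wy":0,"wz":0,"fingers":-0.34},{"tx":0,"ty":0,"tz":0,"wx":0,"wy":0,"wz":0,"fingers":-0.34}]'; python3 - <<'E'
from h import *
h=handle(.085); h[2]=.068
tgt(h,2.5)
for n in("side",):
    im=vision.capture(n)[:,:,::-1]
    u,v=proj(n,handle(.085)).astype(int); print(u,v)
    cv2.imwrite(f"pics/{n}2.png",cv2.resize(im[v-60:v+40,u-60:u+60],None,fx=6,fy=6,interpolation=cv2.INTER_CUBIC))
E
```

```text
time_s: 2.9
eef_pos: [0.5683, -0.0108, 0.1314]
ee_rot: [1.0, 0.019, -0.002, 0.0]
ft_force: [-0.4, -0.7, 0.4]
grip_width: 0.333
shift [ 0.0027 -0.0053  0.0634]
turn [-0.      0.0032 -0.0062]
331 233
```

View pics/side2.png

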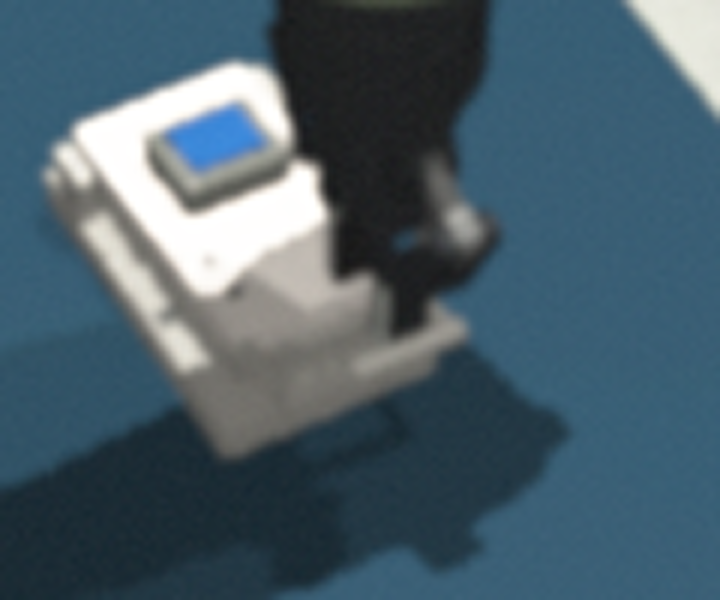

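```bash
python3 - <<'E'
from h import *
c=lambda p:(proj("side",p)-[331-60,233-60])*6
s=read_state();R=Ro.from_quat(s["ee_rot"])
for e in(-.04,.04): print("bar",c(handle(.085)+ey*e))
for w in(-.0142,.0142):
  for xx in (-.011,.011): print("tip",c(s["eef_pos"]+R.apply([xx,w,.022])))
  print("back",c(s["eef_pos"]+R.apply([0,w*2,.022])))
E
```

```text
bar [275.1631 402.6814]
bar [453.1013 326.4878]
tip [325.1465 283.4529]
tip [375.505 262.782]
back [332.4353 248.8563]
tip [361.5259 333.1229]
tip [412.3372 311.9219]
back [405.6588 347.6762]
```

```bash
python3 -m creep '[{"tx":0.002,"ty":-0.005,"tz":0.01,"wx":0,"wy":0.003,"wz":-0.005,"fingers":-0.34},{"tx":0,"ty":0,"tz":0.015,"wx":0,"wy":0,"wz":0,"fingers":-0.34},{"tx":0,"ty":0,"tz":0.015,"wx":0,"wy":0,"wz":0,"fingers":-0.34},{"tx":0,"ty":0,"tz":0.01,"wx":0,"wy":0,"wz":0,"fingers":-0.34},{"tx":0,"ty":0,"tz":0.008,"wx":0,"wy":0,"wz":0,"fingers":-0.34},{"tx":0,"ty":0,"tz":0.005,"wx":0,"wy":0,"wz":0,"fingers":-0.34},{"tx":0,"ty":0,"tz":0,"wx":0,"wy":0,"wz":0,"fingers":-0.34}]'; python3 - <<'E'
from h import *
h=handle(.085); h[2]=.068
tgt(h,2.5)
E
```

```text
time_s: 3.65
eef_pos: [0.5708, -0.0058, 0.0698]
ee_rot: [1.0, 0.021, 0.001, -0.0]
ft_force: [-0.3, 0.1, 0.4]
grip_width: 0.333
shift [-0.0002 -0.0004  0.0018]
turn [ 0.     -0.0023 -0.0009]
```

```bash
python3 -m creep '[{"tx":0,"ty":0,"tz":0.001,"wx":0,"wy":0,"wz":0,"fingers":-0.6},{"tx":0,"ty":0,"tz":0,"wx":0,"wy":0,"wz":0,"fingers":-0.65},{"tx":0,"ty":0,"tz":0,"wx":0,"wy":0,"wz":0,"fingers":-0.7}]'; python3 - <<'E'
from h import *
n="side";im=vision.capture(n)[:,:,::-1]
cv2.imwrite(f"pics/{n}3.png",cv2.resize(im[173:273,271:391],None,fx=6,fy=6,interpolation=cv2.INTER_CUBIC))
E
```

```text
time_s: 3.95
eef_pos: [0.5711, -0.0057, 0.0696]
ee_rot: [1.0, 0.021, 0.002, -0.0]
ft_force: [-0.4, 0.2, -0.2]
grip_width: 0.15
```

View pics/side3.png

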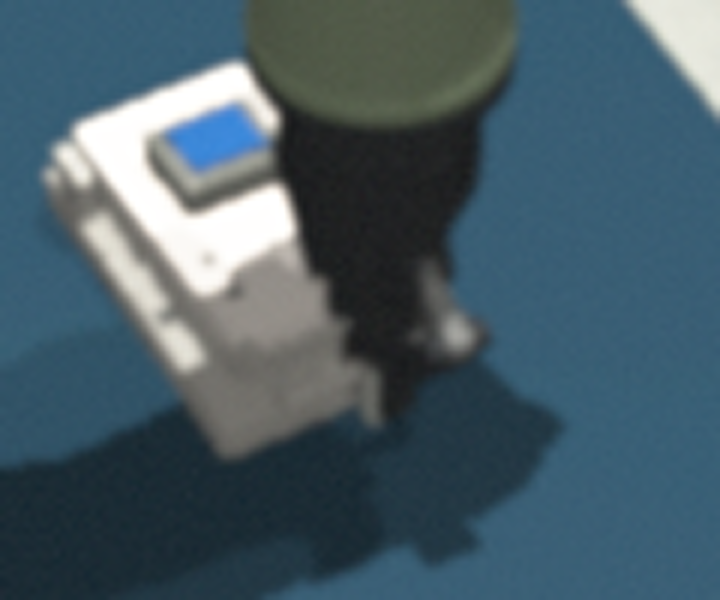

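The bar runs between the fingers and there is no side force at a 13 mm opening. I close on it.

```bash
python3 -m creep '[{"tx":0,"ty":0,"tz":0,"wx":0,"wy":0,"wz":0,"fingers":-1},{"tx":0,"ty":0,"tz":0,"wx":0,"wy":0,"wz":0,"fingers":-1},{"tx":0,"ty":0,"tz":0,"wx":0,"wy":0,"wz":0,"fingers":-1}]'; python3 - <<'E'
from h import *
# arc displacement relative to start, tool y = ex, tool -z = up ; per 0.1 rad
a0=.085
for a in np.arange(a0,1.45,.1):
    d=(handle(a+.1)-handle(a))*1e3; print(round(a+.1,3),"ty %.1f tz %.1f"%(d@ex,-d[2]))
E
```

```text
time_s: 4.3
eef_pos: [0.5711, -0.0052, 0.0694]
ee_rot: [1.0, 0.022, 0.002, -0.0]
ft_force: [-0.7, 5.2, 1.4]
grip_width: 0.093
0.185 ty -4.3 tz -17.1
0.285 ty -6.0 tz -16.5
0.385 ty -7.6 tz -15.9
0.485 ty -9.2 tz -15.0
0.585 ty -10.6 tz -14.0
0.685 ty -12.0 tz -12.9
0.785 ty -13.2 tz -11.6
0.885 ty -14.3 tz -10.3
0.985 ty -15.3 tz -8.8
1.085 ty -16.1 tz -7.2
1.185 ty -16.7 tz -5.6
1.285 ty -17.2 tz -3.9
1.385 ty -17.5 tz -2.1
1.485 ty -17.6 tz -0.4
```

```bash
python3 -m creep '[{"tx":0,"ty":-0.004,"tz":-0.017,"wx":0,"wy":0,"wz":0,"fingers":-1},{"tx":0,"ty":-0.006,"tz":-0.0165,"wx":0,"wy":0,"wz":0,"fingers":-1},{"tx":0,"ty":0,"tz":0,"wx":0,"wy":0,"wz":0,"fingers":-1}]'; python3 - <<'E'
from h import *
n="side";im=vision.capture(n)[:,:,::-1]
cv2.imwrite(f"pics/{n}4.png",cv2.resize(im[153:273,261:391],None,fx=5,fy=5,interpolation=cv2.INTER_CUBIC))
print(handle(.285),read_state()["ft_force"],read_state()["grip_width"])
E
```

```text
time_s: 4.6
eef_pos: [0.5706, 0.0054, 0.1041]
ee_rot: [1.0, 0.022, 0.002, -0.0]
ft_force: [-0.4, 4.5, -1.2]
grip_width: 0.089
[0.5701 0.0049 0.0984] [ 0.6273  6.5247 -0.9107] 0.08883401237539024
```

View pics/side4.png

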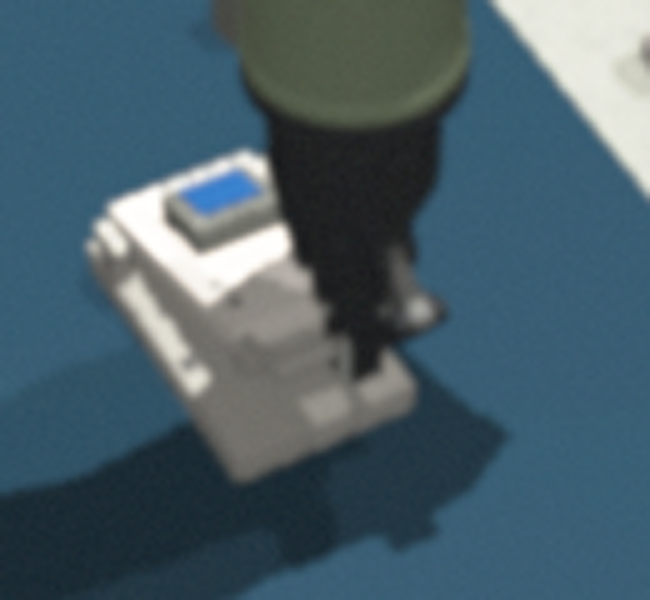

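The plate is rising with the gripper; a gap now shows over the base. I continue along the arc.

```bash
python3 -m creep '[{"tx":0,"ty":-0.0076,"tz":-0.016,"wx":0,"wy":0,"wz":0,"fingers":-1},{"tx":0,"ty":-0.009,"tz":-0.015,"wx":0,"wy":0,"wz":0,"fingers":-1},{"tx":0,"ty":-0.0105,"tz":-0.014,"wx":0,"wy":0,"wz":0,"fingers":-1},{"tx":0,"ty":-0.012,"tz":-0.013,"wx":0,"wy":0,"wz":0,"fingers":-1},{"tx":0,"ty":0,"tz":0,"wx":0,"wy":0,"wz":0,"fingers":-1}]'; python3 - <<'E'
from h import *
print(handle(.685),read_state()["ft_force"])
E
```

```text
time_s: 5.15
eef_pos: [0.5689, 0.0438, 0.1621]
ee_rot: [1.0, 0.022, 0.002, 0.0]
ft_force: [-1.3, -1.0, 5.5]
grip_width: 0.09
[0.5684 0.0443 0.1562] [-1.2888 -0.9963  5.4748]
```

```bash
python3 -m creep '[{"tx":0,"ty":-0.013,"tz":-0.0116,"wx":0,"wy":0,"wz":0,"fingers":-1},{"tx":0,"ty":-0.0143,"tz":-0.0103,"wx":0,"wy":0,"wz":0,"fingers":-1},{"tx":0,"ty":-0.0153,"tz":-0.0088,"wx":0,"wy":0,"wz":0,"fingers":-1},{"tx":0,"ty":-0.016,"tz":-0.0072,"wx":0,"wy":0,"wz":0,"fingers":-1},{"tx":0,"ty":0,"tz":0,"wx":0,"wy":0,"wz":0,"fingers":-1}]'; python3 - <<'E'
from h import *
print(handle(1.085),read_state()["ft_force"])
n="side";im=vision.capture(n)[:,:,::-1]
cv2.imwrite(f"pics/{n}5.png",cv2.resize(im[113:253,241:391],None,fx=5,fy=4.2857,interpolation=cv2.INTER_CUBIC))
E
```

```text
time_s: 5.65
eef_pos: [0.5666, 0.1019, 0.2001]
ee_rot: [1.0, 0.022, 0.002, 0.0]
ft_force: [-3.9, -5.1, 21.4]
grip_width: 0.09
[0.5658 0.1031 0.1941] [-3.9076 -5.0773 21.3867]
```

View pics/side5.png

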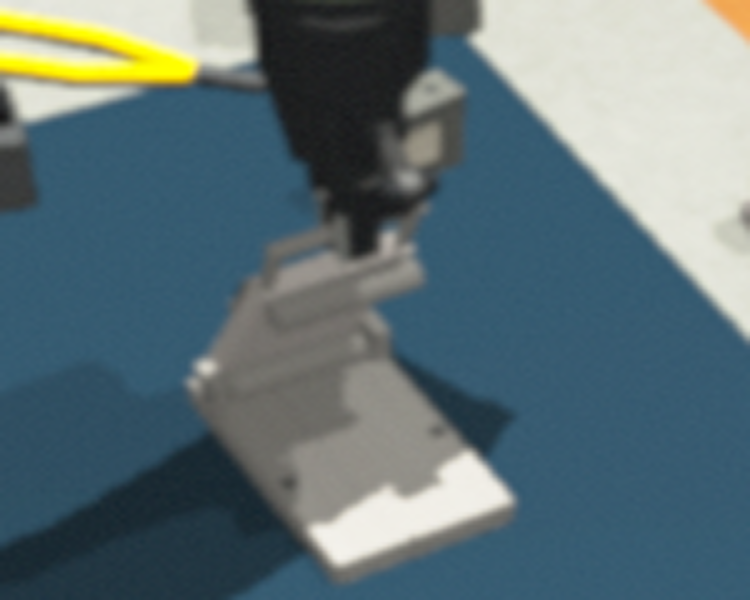

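```bash
python3 -m creep '[{"tx":0,"ty":0,"tz":-0.0015,"wx":0,"wy":0,"wz":0,"fingers":-1},{"tx":0,"ty":0,"tz":0,"wx":0,"wy":0,"wz":0,"fingers":-1}]'
```

```text
time_s: 5.9
eef_pos: [0.5665, 0.1012, 0.2]
ee_rot: [1.0, 0.021, 0.002, 0.0]
ft_force: [4.2, -0.0, -1.2]
grip_width: 0.088
```

```bash
python3 -m creep '[{"tx":0,"ty":-0.0165,"tz":-0.0062,"wx":0,"wy":0,"wz":0,"fingers":-1},{"tx":0,"ty":0,"tz":0,"wx":0,"wy":0,"wz":0,"fingers":-1}]'; python3 -m creep '[{"tx":0,"ty":-0.0172,"tz":-0.0045,"wx":0,"wy":0,"wz":0,"fingers":-1},{"tx":0,"ty":0,"tz":0,"wx":0,"wy":0,"wz":0,"fingers":-1}]'
```

```text
time_s: 6.1
eef_pos: [0.5657, 0.1192, 0.2066]
ee_rot: [1.0, 0.022, 0.002, -0.0]
ft_force: [2.7, 3.3, 3.8]
grip_width: 0.091
time_s: 6.3
eef_pos: [0.565, 0.1365, 0.2111]
ee_rot: [1.0, 0.022, 0.002, -0.0]
ft_force: [4.0, 4.1, 2.9]
grip_width: 0.089
```

```bash
python3 -m creep '[{"tx":0,"ty":-0.012,"tz":-0.002,"wx":0,"wy":0,"wz":0,"fingers":-1},{"tx":0,"ty":0,"tz":0,"wx":0,"wy":0,"wz":0,"fingers":-1}]'; python3 -m creep '[{"tx":0,"ty":0,"tz":0,"wx":0,"wy":0,"wz":0,"fingers":-0.6},{"tx":0,"ty":0,"tz":0,"wx":0,"wy":0,"wz":0,"fingers":-0.4},{"tx":0,"ty":0,"tz":0,"wx":0,"wy":0,"wz":0,"fingers":-0.4},{"tx":0,"ty":0,"tz":-0.02,"wx":0,"wy":0,"wz":0,"fingers":-0.4},{"tx":0,"ty":0,"tz":-0.02,"wx":0,"wy":0,"wz":0,"fingers":-0.4},{"tx":0,"ty":0,"tz":-0.02,"wx":0,"wy":0,"wz":0,"fingers":-0.4}]'; python3 - <<'E'
from h import *
n="side";im=vision.capture(n)[:,:,::-1]
cv2.imwrite(f"pics/{n}6.png",cv2.resize(im[113:253,241:391],None,fx=5,fy=4.2857,interpolation=cv2.INTER_CUBIC))
tgt([.525,-.323,.16],20.5)
E
```

```text
time_s: 6.5
eef_pos: [0.5645, 0.1477, 0.2131]
ee_rot: [1.0, 0.021, 0.002, -0.0]
ft_force: [3.6, 3.6, 4.8]
grip_width: 0.09
time_s: 7.1
eef_pos: [0.5635, 0.1472, 0.2734]
ee_rot: [1.0, 0.021, 0.001, 0.0]
ft_force: [0.2, -0.1, 0.6]
grip_width: 0.301
shift [-0.0602  0.4686  0.1159]
turn [ 0.0001 -0.0062 -0.3154]
```

View pics/side6.png

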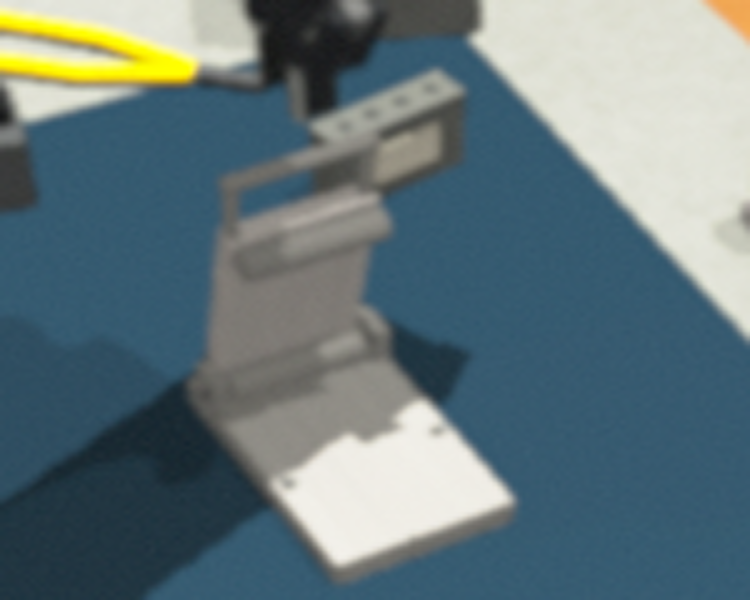

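The plate stands near upright, with its roller over the hinge end, and stays put. From the bare base I re-check the landing spot.

```bash
python3 - <<'E'
from h import *
S=lambda x,y:(241+(x+.5)/5-.5,113+(y+.5)/4.2857-.5)
for nm,p,q in [("R",(515,500),bp(.14,.05,.02)),("L",(336,568),bp(.14,-.05,.02))]:
    print(nm,onz("side",S(*p),.02),q)
print("landing",bp(.117,0,.02))
E
python3 -m creep '[{"tx":-0.005,"ty":0.035,"tz":0,"wx":0,"wy":0,"wz":0,"fingers":-0.06},{"tx":-0.005,"ty":0.035,"tz":0,"wx":0,"wy":0,"wz":-0.04,"fingers":-0.06},{"tx":-0.005,"ty":0.035,"tz":0,"wx":0,"wy":0,"wz":-0.04,"fingers":-0.06},{"tx":-0.005,"ty":0.035,"tz":0,"wx":0,"wy":0,"wz":-0.04,"fingers":-0.06},{"tx":-0.005,"ty":0.035,"tz":0,"wx":0,"wy":0,"wz":-0.04,"fingers":-0.06},{"tx":-0.005,"ty":0.035,"tz":0,"wx":0,"wy":0,"wz":-0.04,"fingers":-0.06},{"tx":0,"ty":0.035,"tz":0,"wx":0,"wy":0,"wz":-0.04,"fingers":-0.06},{"tx":0,"ty":0.035,"tz":0,"wx":0,"wy":0,"wz":-0.04,"fingers":-0.06},{"tx":0,"ty":0.035,"tz":0,"wx":0,"wy":0,"wz":-0.035,"fingers":-0.06},{"tx":0,"ty":0.035,"tz":0,"wx":0,"wy":0,"wz":0,"fingers":-0.06},{"tx":0,"ty":0.03,"tz":0.02,"wx":0,"wy":0,"wz":0,"fingers":-0.06},{"tx":0,"ty":0,"tz":0.02,"wx":0,"wy":0,"wz":0,"fingers":-0.06}]'
python3 - <<'E'
from h import *
tgt([.525,-.323,.15],20.5)
E
```

```text
R [0.6205 0.0276 0.02  ] [0.6191 0.0294 0.02  ]
L [0.5199 0.0217 0.02  ] [0.5192 0.0251 0.02  ]
landing [0.5681 0.0502 0.02  ]
time_s: 8.35
eef_pos: [0.6091, -0.2305, 0.232]
ee_rot: [0.984, 0.176, 0.001, 0.001]
ft_force: [-0.5, -0.2, -0.6]
grip_width: 0.472
shift [-0.1111  0.0575  0.0819]
turn [ 0.0028 -0.0025 -0.0047]
```

```bash
python3 -m creep '[{"tx":-0.02,"ty":0.01,"tz":0,"wx":0,"wy":0,"wz":0,"fingers":-0.06},{"tx":-0.02,"ty":0.01,"tz":0.01,"wx":0,"wy":0,"wz":0,"fingers":-0.06},{"tx":-0.02,"ty":0.01,"tz":0.01,"wx":0,"wy":0,"wz":0,"fingers":-0.06},{"tx":-0.02,"ty":0.01,"tz":0.02,"wx":0,"wy":0,"wz":0,"fingers":-0.06},{"tx":-0.02,"ty":0.01,"tz":0.02,"wx":0,"wy":0,"wz":0,"fingers":-0.06},{"tx":-0.011,"ty":0.0075,"tz":0.02,"wx":0.003,"wy":-0.0025,"wz":-0.0045,"fingers":-0.06},{"tx":0,"ty":0,"tz":0,"wx":0,"wy":0,"wz":0,"fingers":-0.06},{"tx":0,"ty":0,"tz":0,"wx":0,"wy":0,"wz":0,"fingers":-0.06}]'
python3 - <<'E'
from h import *
tgt([.525,-.323,.036],20.5)
for n in("side","top"):
    im=vision.capture(n)[:,:,::-1]
    u,v=proj(n,[.525,-.323,.045]).astype(int)
    cv2.imwrite(f"pics/{n}7.png",cv2.resize(im[v-60:v+40,u-60:u+60],None,fx=6,fy=6,interpolation=cv2.INTER_CUBIC))
E
```

```text
time_s: 9.15
eef_pos: [0.5257, -0.3182, 0.1529]
ee_rot: [0.984, 0.18, -0.0, -0.001]
ft_force: [0.6, -0.8, 0.4]
grip_width: 0.467
shift [-0.0024  0.0045  0.1168]
turn [-0.0026 -0.0004  0.0041]
```

View pics/side7.png

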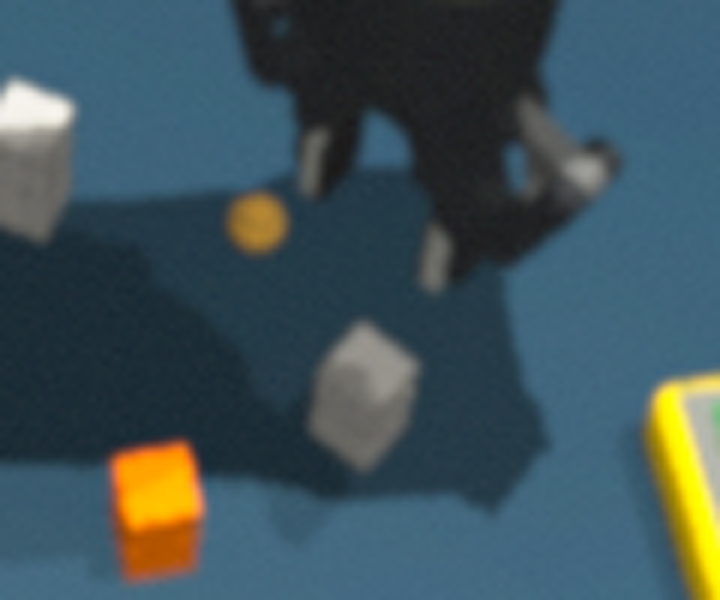

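The 45 mm stack at (362,390) in the crop lies straight under the open jaws; the thumb nut is clear of the far finger's path. I descend.

```bash
python3 -m creep '[{"tx":-0.0025,"ty":0.0045,"tz":0.02,"wx":-0.0025,"wy":0,"wz":0.004,"fingers":-0.06},{"tx":0,"ty":0,"tz":0.02,"wx":0,"wy":0,"wz":0,"fingers":-0.06},{"tx":0,"ty":0,"tz":0.02,"wx":0,"wy":0,"wz":0,"fingers":-0.06},{"tx":0,"ty":0,"tz":0.02,"wx":0,"wy":0,"wz":0,"fingers":-0.06},{"tx":0,"ty":0,"tz":0.015,"wx":0,"wy":0,"wz":0,"fingers":-0.06},{"tx":0,"ty":0,"tz":0.01,"wx":0,"wy":0,"wz":0,"fingers":-0.06},{"tx":0,"ty":0,"tz":0.01,"wx":0,"wy":0,"wz":0,"fingers":-0.06},{"tx":0,"ty":0,"tz":0,"wx":0,"wy":0,"wz":0,"fingers":-0.06}]'
python3 - <<'E'
from h import *
tgt([.525,-.323,.036],20.5)
n="side"
im=vision.capture(n)[:,:,::-1]
u,v=proj(n,[.525,-.323,.045]).astype(int)
cv2.imwrite(f"pics/{n}8.png",cv2.resize(im[v-60:v+40,u-60:u+60],None,fx=6,fy=6,interpolation=cv2.INTER_CUBIC))
E
```

```text
time_s: 10.05
eef_pos: [0.5246, -0.3232, 0.0369]
ee_rot: [0.984, 0.178, -0.0, -0.0]
ft_force: [0.2, -0.0, 1.1]
grip_width: 0.465
shift [ 0.0004 -0.0001  0.0009]
turn [-0.0004  0.0002  0.0007]
```

View pics/side8.png

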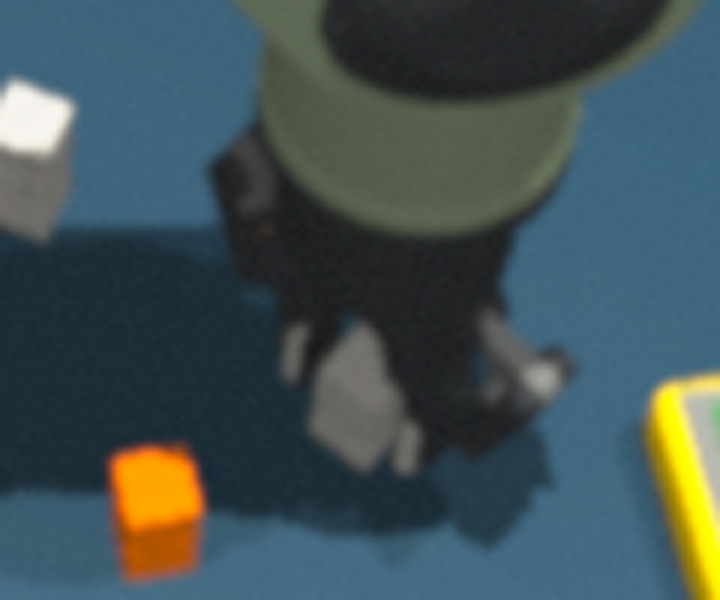

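```bash
python3 -m creep '[{"tx":0,"ty":0,"tz":0,"wx":0,"wy":0,"wz":0,"fingers":-1},{"tx":0,"ty":0,"tz":0,"wx":0,"wy":0,"wz":0,"fingers":-1},{"tx":0,"ty":0,"tz":0,"wx":0,"wy":0,"wz":0,"fingers":-1},{"tx":0,"ty":0,"tz":0,"wx":0,"wy":0,"wz":0,"fingers":-1}]'
python3 -m creep '[{"tx":0,"ty":0,"tz":-0.01,"wx":0,"wy":0,"wz":0,"fingers":-1},{"tx":0,"ty":0,"tz":-0.02,"wx":0,"wy":0,"wz":0,"fingers":-1},{"tx":0,"ty":0,"tz":-0.03,"wx":0,"wy":0,"wz":0,"fingers":-1},{"tx":0,"ty":0,"tz":-0.03,"wx":0,"wy":0,"wz":0,"fingers":-1},{"tx":0,"ty":0,"tz":-0.03,"wx":0,"wy":0,"wz":0,"fingers":-1},{"tx":0,"ty":0,"tz":0,"wx":0,"wy":0,"wz":0.08,"fingers":-1},{"tx":0,"ty":0,"tz":0,"wx":0,"wy":0,"wz":0.08,"fingers":-1},{"tx":0,"ty":0,"tz":0,"wx":0,"wy":0,"wz":0.08,"fingers":-1},{"tx":0,"ty":0,"tz":0,"wx":0,"wy":0,"wz":0.074,"fingers":-1},{"tx":0,"ty":0,"tz":0,"wx":0,"wy":0,"wz":0,"fingers":-1}]'
python3 - <<'E'
from h import *
tgt([.5685,.049,.1569],2.5)
E
```

```text
time_s: 10.5
eef_pos: [0.5252, -0.3239, 0.0385]
ee_rot: [0.984, 0.178, 0.001, 0.001]
ft_force: [-0.5, 0.7, 6.9]
grip_width: 0.269
time_s: 11.5
eef_pos: [0.5247, -0.3234, 0.1583]
ee_rot: [1.0, 0.021, 0.0, 0.0]
ft_force: [-0.1, -0.7, -1.6]
grip_width: 0.273
shift [ 0.0598 -0.3702  0.0013]
turn [ 0.0004 -0.0006 -0.0007]
```

```bash
python3 -m creep '[{"tx":0.005,"ty":-0.03,"tz":0,"wx":0,"wy":0,"wz":0,"fingers":-1},{"tx":0.005,"ty":-0.035,"tz":0,"wx":0,"wy":0,"wz":0,"fingers":-1},{"tx":0.006,"ty":-0.035,"tz":0,"wx":0,"wy":0,"wz":0,"fingers":-1},{"tx":0.006,"ty":-0.035,"tz":0,"wx":0,"wy":0,"wz":0,"fingers":-1},{"tx":0.006,"ty":-0.035,"tz":0,"wx":0,"wy":0,"wz":0,"fingers":-1},{"tx":0.006,"ty":-0.035,"tz":0,"wx":0,"wy":0,"wz":0,"fingers":-1},{"tx":0.006,"ty":-0.035,"tz":0,"wx":0,"wy":0,"wz":0,"fingers":-1},{"tx":0.006,"ty":-0.035,"tz":0,"wx":0,"wy":0,"wz":0,"fingers":-1},{"tx":0.006,"ty":-0.035,"tz":0,"wx":0,"wy":0,"wz":0,"fingers":-1},{"tx":0.005,"ty":-0.035,"tz":0,"wx":0,"wy":0,"wz":0,"fingers":-1},{"tx":0.003,"ty":-0.025,"tz":0,"wx":0,"wy":0,"wz":0,"fingers":-1},{"tx":0,"ty":0,"tz":0,"wx":0,"wy":0,"wz":0,"fingers":-1}]'
python3 - <<'E'
from h import *
tgt([.5685,.049,.062],2.5)
n="side"
im=vision.capture(n)[:,:,::-1]
cv2.imwrite(f"pics/{n}9.png",cv2.resize(im[113:253,241:391],None,fx=5,fy=4.2857,interpolation=cv2.INTER_CUBIC))
E
```

```text
time_s: 12.7
eef_pos: [0.5683, 0.0531, 0.158]
ee_rot: [1.0, 0.026, 0.0, -0.001]
ft_force: [0.3, -0.3, -2.8]
grip_width: 0.271
shift [-0.0001  0.0042  0.096 ]
turn [-0.0015 -0.0008  0.0081]
```

View pics/side9.png

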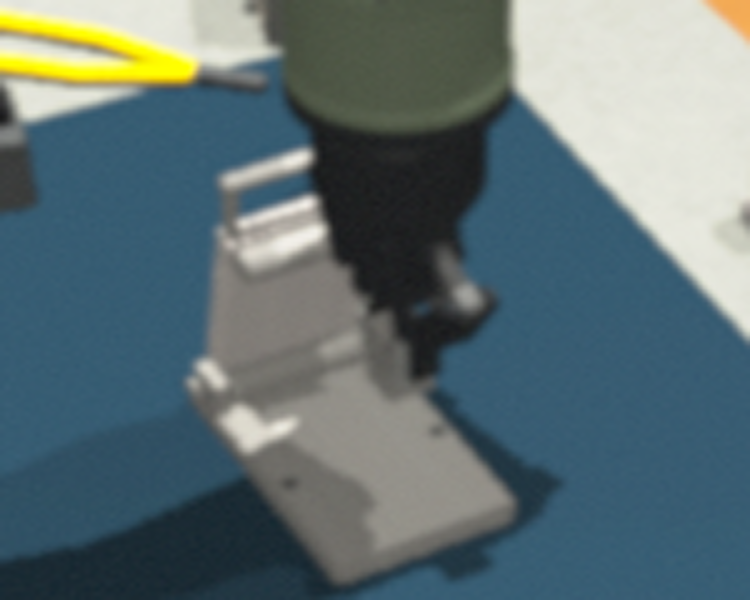

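The stack is held upright at (388,350), clear of the raised plate. I lower it.

```bash
python3 -m creep '[{"tx":0,"ty":0.004,"tz":0.01,"wx":-0.0015,"wy":0,"wz":0.008,"fingers":-1},{"tx":0,"ty":0,"tz":0.02,"wx":0,"wy":0,"wz":0,"fingers":-1},{"tx":0,"ty":0,"tz":0.02,"wx":0,"wy":0,"wz":0,"fingers":-1},{"tx":0,"ty":0,"tz":0.02,"wx":0,"wy":0,"wz":0,"fingers":-1},{"tx":0,"ty":0,"tz":0.015,"wx":0,"wy":0,"wz":0,"fingers":-1},{"tx":0,"ty":0,"tz":0.007,"wx":0,"wy":0,"wz":0,"fingers":-1},{"tx":0,"ty":0,"tz":0.002,"wx":0,"wy":0,"wz":0,"fingers":-1},{"tx":0,"ty":0,"tz":0,"wx":0,"wy":0,"wz":0,"fingers":-1}]'
python3 - <<'E'
from h import *
tgt([.5685,.049,.0585],2.5)
E
```

```text
time_s: 13.55
eef_pos: [0.5687, 0.0443, 0.0639]
ee_rot: [1.0, 0.018, 0.0, 0.001]
ft_force: [0.2, 0.3, -1.6]
grip_width: 0.266
shift [-0.     -0.0047  0.0054]
turn [ 0.0019 -0.0008 -0.0077]
```

```bash
python3 -m creep '[{"tx":0,"ty":-0.004,"tz":0,"wx":0.001,"wy":0,"wz":-0.005,"fingers":-1},{"tx":0,"ty":0,"tz":0.003,"wx":0,"wy":0,"wz":0,"fingers":-1},{"tx":0,"ty":0,"tz":0,"wx":0,"wy":0,"wz":0,"fingers":-1}]'; python3 -m creep '[{"tx":0,"ty":0,"tz":0.001,"wx":0,"wy":0,"wz":0,"fingers":-1},{"tx":0,"ty":0,"tz":0,"wx":0,"wy":0,"wz":0,"fingers":-1}]';python3 -m creep '[{"tx":0,"ty":0,"tz":0.001,"wx":0,"wy":0,"wz":0,"fingers":-1},{"tx":0,"ty":0,"tz":0,"wx":0,"wy":0,"wz":0,"fingers":-1}]'
```

```text
time_s: 13.85
eef_pos: [0.5684, 0.0488, 0.0607]
ee_rot: [1.0, 0.021, 0.0, 0.0]
ft_force: [0.0, -0.6, -2.4]
grip_width: 0.272
time_s: 14.05
eef_pos: [0.5684, 0.0485, 0.0596]
ee_rot: [1.0, 0.021, 0.0, 0.0]
ft_force: [0.4, 0.4, -2.7]
grip_width: 0.272
time_s: 14.25
eef_pos: [0.5684, 0.0485, 0.0586]
ee_rot: [1.0, 0.021, 0.0, 0.0]
ft_force: [-0.2, -0.5, -1.9]
grip_width: 0.272
```

```bash
python3 -m creep '[{"tx":0,"ty":0,"tz":0.001,"wx":0,"wy":0,"wz":0,"fingers":-1},{"tx":0,"ty":0,"tz":0,"wx":0,"wy":0,"wz":0,"fingers":-1}]'; python3 -m creep '[{"tx":0,"ty":0,"tz":0.0005,"wx":0,"wy":0,"wz":0,"fingers":-1},{"tx":0,"ty":0,"tz":0,"wx":0,"wy":0,"wz":0,"fingers":-1}]'
```

```text
time_s: 14.45
eef_pos: [0.5685, 0.0486, 0.0585]
ee_rot: [1.0, 0.021, 0.0, 0.0]
ft_force: [-4.9, -0.7, 17.6]
grip_width: 0.27
time_s: 14.65
eef_pos: [0.5685, 0.0486, 0.0585]
ee_rot: [1.0, 0.021, 0.001, 0.0]
ft_force: [-8.9, -0.1, 27.8]
grip_width: 0.269
```

The stack stands on the base. I relieve the push, release, and go up.

```bash
python3 -m creep '[{"tx":0,"ty":0,"tz":-0.0013,"wx":0,"wy":0,"wz":0,"fingers":-1},{"tx":0,"ty":0,"tz":0,"wx":0,"wy":0,"wz":0,"fingers":-1},{"tx":0,"ty":0,"tz":0,"wx":0,"wy":0,"wz":0,"fingers":-0.2},{"tx":0,"ty":0,"tz":0,"wx":0,"wy":0,"wz":0,"fingers":-0.1},{"tx":0,"ty":0,"tz":0,"wx":0,"wy":0,"wz":0,"fingers":-0.1}]'; python3 -m creep '[{"tx":0,"ty":0,"tz":-0.01,"wx":0,"wy":0,"wz":0,"fingers":-0.1},{"tx":0,"ty":0,"tz":-0.02,"wx":0,"wy":0,"wz":0,"fingers":-0.1},{"tx":0,"ty":0,"tz":-0.04,"wx":0,"wy":0,"wz":0,"fingers":-0.2},{"tx":0,"ty":0,"tz":-0.04,"wx":0,"wy":0,"wz":0,"fingers":-0.34},{"tx":0,"ty":0,"tz":-0.04,"wx":0,"wy":0,"wz":0,"fingers":-0.34},{"tx":0,"ty":0,"tz":-0.04,"wx":0,"wy":0,"wz":0,"fingers":-0.34},{"tx":0,"ty":0,"tz":-0.03,"wx":0,"wy":0,"wz":0,"fingers":-0.34},{"tx":0,"ty":0,"tz":0,"wx":0,"wy":0,"wz":0,"fingers":-0.34}]'
python3 - <<'E'
from h import *
n="side"
im=vision.capture(n)[:,:,::-1]
cv2.imwrite(f"pics/{n}10.png",cv2.resize(im[113:253,241:391],None,fx=5,fy=4.2857,interpolation=cv2.INTER_CUBIC))
tgt([.5645,.1472,.275],2.5);print(read_state()["joints"])
E
```

```text
time_s: 15.15
eef_pos: [0.5684, 0.0486, 0.0583]
ee_rot: [1.0, 0.021, 0.0, 0.0]
ft_force: [-0.0, -0.6, -0.3]
grip_width: 0.445
time_s: 15.95
eef_pos: [0.5697, 0.0489, 0.2833]
ee_rot: [1.0, 0.02, 0.004, -0.0]
ft_force: [0.1, -0.7, -1.1]
grip_width: 0.329
shift [-0.0003 -0.0985  0.0058]
turn [ 0.0003 -0.0043 -0.0026]
[-0.1779  0.4042 -0.0163  1.718   0.0086  1.0153 -1.7271]
```

View pics/side10.png

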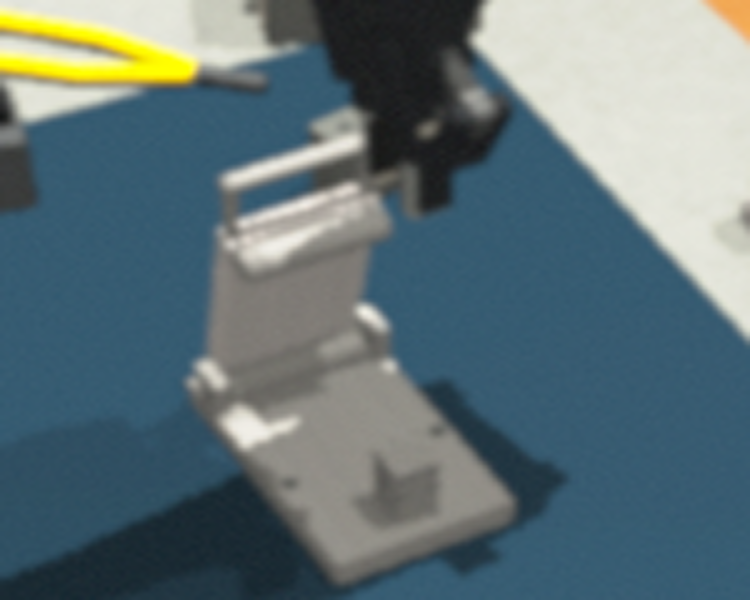

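The picture shows a dark patch near (400,490) where the stack should be, low in contrast because of the arm's shadow. I stretch the contrast.

```bash
python3 - <<'E'
from h import *
im=vision.capture("side")[:,:,::-1]
c=im[190:250,280:350].astype(float);c=np.clip((c-60)*2.2,0,255).astype(np.uint8)
print([ (proj("side",[.5685,.0486,z])-[280,190])*10 for z in(.02,.065)])
cv2.imwrite("pics/z1.png",cv2.resize(c,None,fx=10,fy=10,interpolation=cv2.INTER_CUBIC))
im=vision.capture("top")[:,:,::-1]
c=im[200:260,265:355].astype(float);c=np.clip((c-40)*1.6,0,255).astype(np.uint8)
print((proj("top",[.5685,.0486,.065])-[265,200])*8)
cv2.imwrite("pics/z2.png",cv2.resize(c,None,fx=8,fy=8,interpolation=cv2.INTER_CUBIC))
E
```

```text
[array([409.2568, 406.6807]), array([408.3347, 285.3859])]
[445.5116 241.9563]
```

View pics/z1.png

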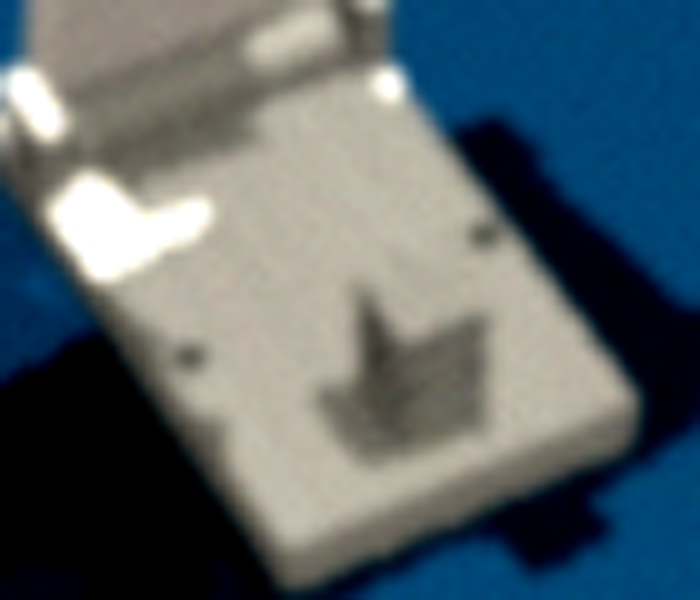

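View pics/z2.png

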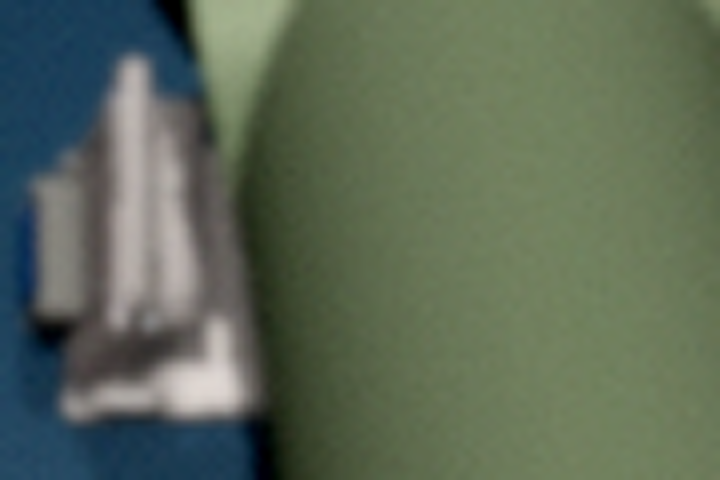

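```bash
python3 - <<'E'
from h import *
for p in [(378,465),(487,432)]:
    w=onz("side",(280+p[0]/10-.45,190+p[1]/10-.45),.02);d=w-O;print("base xy mm",d@ex*1e3,d@ey*1e3)
for p in [(640,395),(290,555)]:
    w=onz("side",(280+p[0]/10-.45,190+p[1]/10-.45),.02);d=w-O;print("base corner",d@ex*1e3,d@ey*1e3)
E
```

```text
base xy mm 129.4869000041296 -15.636564543440274
base xy mm 133.24767425178277 12.80195547247263
base corner 141.20416720679916 51.65766570194564
base corner 143.95344575030273 -47.70378561149808
```

The stack stands upright. Its front foot edge lies about 11 mm from the base's end, so its centre is at x ≈ 117 mm. I return to the handle.

```bash
python3 -m creep '[{"tx":0,"ty":-0.025,"tz":0,"wx":0,"wy":-0.004,"wz":-0.002,"fingers":-0.34},{"tx":0,"ty":-0.025,"tz":0,"wx":0,"wy":0,"wz":0,"fingers":-0.34},{"tx":0,"ty":-0.025,"tz":0,"wx":0,"wy":0,"wz":0,"fingers":-0.34},{"tx":0,"ty":-0.0235,"tz":0,"wx":0,"wy":0,"wz":0,"fingers":-0.34},{"tx":0,"ty":0,"tz":0.01,"wx":0,"wy":0,"wz":0,"fingers":-0.34},{"tx":0,"ty":0,"tz":0,"wx":0,"wy":0,"wz":0,"fingers":-0.34}]'
python3 - <<'E'
from h import *
tgt([.5645,.1477,.2131],2.5)
E
```

```text
time_s: 16.7
eef_pos: [0.563, 0.1471, 0.2662]
ee_rot: [1.0, 0.022, -0.003, 0.001]
ft_force: [-0.1, -0.8, 0.2]
grip_width: 0.328
shift [ 0.0018 -0.0007  0.0531]
turn [0.0019 0.0069 0.0005]
```

```bash
python3 -m creep '[{"tx":0.001,"ty":-0.0005,"tz":0.015,"wx":0.001,"wy":0.005,"wz":0,"fingers":-0.34},{"tx":0,"ty":0,"tz":0.015,"wx":0,"wy":0,"wz":0,"fingers":-0.34},{"tx":0,"ty":0,"tz":0.015,"wx":0,"wy":0,"wz":0,"fingers":-0.34},{"tx":0,"ty":0,"tz":0.008,"wx":0,"wy":0,"wz":0,"fingers":-0.34},{"tx":0,"ty":0,"tz":0,"wx":0,"wy":0,"wz":0,"fingers":-0.34}]'; python3 -m creep '[{"tx":0,"ty":0,"tz":0,"wx":0,"wy":0,"wz":0,"fingers":-0.6},{"tx":0,"ty":0,"tz":0,"wx":0,"wy":0,"wz":0,"fingers":-0.8},{"tx":0,"ty":0,"tz":0,"wx":0,"wy":0,"wz":0,"fingers":-1},{"tx":0,"ty":0,"tz":0,"wx":0,"wy":0,"wz":0,"fingers":-1},{"tx":0,"ty":0,"tz":0,"wx":0,"wy":0,"wz":0,"fingers":-1}]'
python3 - <<'E'
from h import *
for a in np.arange(1.345,.36,-.1):
    d=(handle(a-.1)-handle(a))*1e3; print(round(a-.1,3),"ty %.1f tz %.1f"%(d@ex,-d[2]))
print(handle(1.345),handle(.368)+[0,0,.005])
E
```

```text
time_s: 17.2
eef_pos: [0.5646, 0.1468, 0.2143]
ee_rot: [1.0, 0.021, -0.0, 0.0]
ft_force: [-0.5, -0.4, -0.1]
grip_width: 0.333
time_s: 17.7
eef_pos: [0.5653, 0.1476, 0.2161]
ee_rot: [1.0, 0.022, 0.001, -0.0]
ft_force: [-1.5, -1.0, 6.8]
grip_width: 0.085
1.245 ty 17.4 tz 2.8
1.145 ty 17.0 tz 4.6
1.045 ty 16.5 tz 6.2
0.945 ty 15.8 tz 7.8
0.845 ty 14.9 tz 9.4
0.745 ty 13.9 tz 10.8
0.645 ty 12.7 tz 12.2
0.545 ty 11.5 tz 13.4
0.445 ty 10.1 tz 14.4
0.345 ty 8.6 tz 15.4
[0.5639 0.1474 0.205 ] [0.5698 0.0112 0.1166]
```

```bash
python3 -m creep '[{"tx":0,"ty":0.0087,"tz":0.001,"wx":0,"wy":0,"wz":0,"fingers":-1},{"tx":0,"ty":0.0087,"tz":0.0018,"wx":0,"wy":0,"wz":0,"fingers":-1},{"tx":0,"ty":0.0085,"tz":0.002,"wx":0,"wy":0,"wz":0,"fingers":-1},{"tx":0,"ty":0.0085,"tz":0.0025,"wx":0,"wy":0,"wz":0,"fingers":-1},{"tx":0,"ty":0,"tz":0,"wx":0,"wy":0,"wz":0,"fingers":-1}]';python3 -m creep '[{"tx":0,"ty":0.0083,"tz":0.003,"wx":0,"wy":0,"wz":0,"fingers":-1},{"tx":0,"ty":0.0083,"tz":0.0032,"wx":0,"wy":0,"wz":0,"fingers":-1},{"tx":0,"ty":0.008,"tz":0.0037,"wx":0,"wy":0,"wz":0,"fingers":-1},{"tx":0,"ty":0.0078,"tz":0.004,"wx":0,"wy":0,"wz":0,"fingers":-1},{"tx":0,"ty":0,"tz":0,"wx":0,"wy":0,"wz":0,"fingers":-1}]'
```

```text
time_s: 18.2
eef_pos: [0.5668, 0.113, 0.2081]
ee_rot: [1.0, 0.021, 0.001, -0.0]
ft_force: [4.2, -0.3, -5.1]
grip_width: 0.089
time_s: 18.7
eef_pos: [0.5684, 0.0808, 0.1939]
ee_rot: [1.0, 0.021, 0.001, -0.0]
ft_force: [6.9, -0.5, -9.5]
grip_width: 0.087
```

```bash
python3 -m creep '[{"tx":0.0005,"ty":0,"tz":0.001,"wx":0,"wy":0,"wz":0,"fingers":-1},{"tx":0,"ty":0.0076,"tz":0.0046,"wx":0,"wy":0,"wz":0,"fingers":-1},{"tx":0,"ty":0.0074,"tz":0.005,"wx":0,"wy":0,"wz":0,"fingers":-1},{"tx":0,"ty":0,"tz":0,"wx":0,"wy":0,"wz":0,"fingers":-1}]';python3 -m creep '[{"tx":0,"ty":0.0072,"tz":0.0053,"wx":0,"wy":0,"wz":0,"fingers":-1},{"tx":0,"ty":0.0068,"tz":0.0056,"wx":0,"wy":0,"wz":0,"fingers":-1},{"tx":0,"ty":0,"tz":0,"wx":0,"wy":0,"wz":0,"fingers":-1}]'
```

```text
time_s: 19.1
eef_pos: [0.5691, 0.0652, 0.1833]
ee_rot: [1.0, 0.021, 0.001, 0.0]
ft_force: [2.8, -4.9, -6.2]
grip_width: 0.089
time_s: 19.4
eef_pos: [0.5697, 0.0509, 0.1725]
ee_rot: [1.0, 0.021, 0.001, 0.0]
ft_force: [1.3, -5.7, -1.5]
grip_width: 0.087
```

```bash
python3 -m creep '[{"tx":0,"ty":0.0064,"tz":0.006,"wx":0,"wy":0,"wz":0,"fingers":-1},{"tx":0,"ty":0.0062,"tz":0.0063,"wx":0,"wy":0,"wz":0,"fingers":-1},{"tx":0,"ty":0,"tz":0,"wx":0,"wy":0,"wz":0,"fingers":-1}]';python3 -m creep '[{"tx":0,"ty":0.0058,"tz":0.0066,"wx":0,"wy":0,"wz":0,"fingers":-1},{"tx":0,"ty":0.0054,"tz":0.0068,"wx":0,"wy":0,"wz":0,"fingers":-1},{"tx":0,"ty":0,"tz":0,"wx":0,"wy":0,"wz":0,"fingers":-1}]'
python3 - <<'E'
from h import *
print(handle(.535))
im=vision.capture("side")[:,:,::-1]
c=im[160:260,260:380].astype(float);c=np.clip((c-50)*1.8,0,255).astype(np.uint8)
cv2.imwrite("pics/z3.png",cv2.resize(c,None,fx=6,fy=6,interpolation=cv2.INTER_CUBIC))
E
```

```text
time_s: 19.7
eef_pos: [0.5702, 0.0384, 0.1602]
ee_rot: [1.0, 0.021, 0.001, 0.0]
ft_force: [0.4, -6.6, -0.2]
grip_width: 0.088
time_s: 20.0
eef_pos: [0.5708, 0.0275, 0.1467]
ee_rot: [1.0, 0.021, 0.001, 0.0]
ft_force: [2.0, -6.4, -1.8]
grip_width: 0.089
[0.5691 0.0269 0.1364]
```

View pics/z3.png

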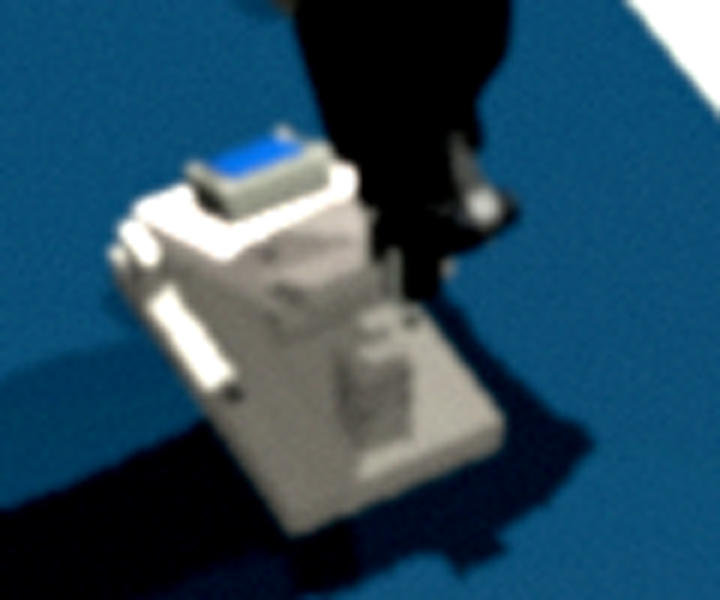

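The stack stands upright beneath the plate at (375,400). About 0.17 rad remains, so I continue more gently.

```bash
python3 -m creep '[{"tx":0,"ty":0.0052,"tz":0.007,"wx":0,"wy":0,"wz":0,"fingers":-1},{"tx":0,"ty":0.0049,"tz":0.007,"wx":0,"wy":0,"wz":0,"fingers":-1},{"tx":0,"ty":0,"tz":0,"wx":0,"wy":0,"wz":0,"fingers":-1}]';python3 -m creep '[{"tx":0,"ty":0.0018,"tz":0.003,"wx":0,"wy":0,"wz":0,"fingers":-1},{"tx":0,"ty":0.0017,"tz":0.003,"wx":0,"wy":0,"wz":0,"fingers":-1},{"tx":0,"ty":0,"tz":0,"wx":0,"wy":0,"wz":0,"fingers":-1}]'
```

```text
time_s: 20.35
eef_pos: [0.5711, 0.018, 0.1326]
ee_rot: [1.0, 0.022, 0.0, 0.0]
ft_force: [0.7, -3.9, -5.1]
grip_width: 0.087
time_s: 20.65
eef_pos: [0.5712, 0.0148, 0.127]
ee_rot: [1.0, 0.022, 0.001, -0.0]
ft_force: [-0.2, -2.7, -2.0]
grip_width: 0.083
```

```bash
for i in 1 2 3; do python3 -m creep '[{"tx":0,"ty":0.0005,"tz":0.001,"wx":0,"wy":0,"wz":0,"fingers":-1},{"tx":0,"ty":0,"tz":0,"wx":0,"wy":0,"wz":0,"fingers":-1}]' | grep -E 'eef|ft_f'; done
```

```text
eef_pos: [0.5713, 0.0143, 0.1263]
ft_force: [-3.5, -3.5, 4.6]
eef_pos: [0.5713, 0.0138, 0.1253]
ft_force: [-2.6, -3.4, 4.7]
eef_pos: [0.5713, 0.0133, 0.1243]
ft_force: [-3.2, -3.8, 6.7]
```

Only the hinge's friction (about 5 N) is felt so far. I continue step by step.

```bash
python3 -m creep '[{"tx":0,"ty":0.0005,"tz":0.001,"wx":0,"wy":0,"wz":0,"fingers":-1},{"tx":0,"ty":0,"tz":0,"wx":0,"wy":0,"wz":0,"fingers":-1}]' | grep -E 'eef|ft_f'; python3 -m creep '[{"tx":0,"ty":0.0003,"tz":0.0005,"wx":0,"wy":0,"wz":0,"fingers":-1},{"tx":0,"ty":0,"tz":0,"wx":0,"wy":0,"wz":0,"fingers":-1}]' | grep -E 'eef|ft_f'
```

```text
eef_pos: [0.5714, 0.0128, 0.1233]
ft_force: [-3.7, -2.9, 5.3]
eef_pos: [0.5714, 0.0125, 0.1229]
ft_force: [-3.9, -4.1, 7.3]
```

```bash
python3 -m creep '[{"tx":0,"ty":0.0002,"tz":0.0005,"wx":0,"wy":0,"wz":0,"fingers":-1},{"tx":0,"ty":0,"tz":0,"wx":0,"wy":0,"wz":0,"fingers":-1}]' | grep -E 'eef|ft_f'; python3 -m creep '[{"tx":0,"ty":0.0002,"tz":0.0005,"wx":0,"wy":0,"wz":0,"fingers":-1},{"tx":0,"ty":0,"tz":0,"wx":0,"wy":0,"wz":0,"fingers":-1}]' | grep -E 'eef|ft_f'
```

```text
eef_pos: [0.5715, 0.0123, 0.1222]
ft_force: [-2.9, -2.5, 5.0]
eef_pos: [0.5715, 0.012, 0.1216]
ft_force: [-2.5, -3.0, 5.3]
```

```bash
python3 -m creep '[{"tx":0,"ty":0.0002,"tz":0.0005,"wx":0,"wy":0,"wz":0,"fingers":-1},{"tx":0,"ty":0,"tz":0,"wx":0,"wy":0,"wz":0,"fingers":-1}]' | grep -E 'eef|ft_f'; python3 -m creep '[{"tx":0,"ty":0.0002,"tz":0.0005,"wx":0,"wy":0,"wz":0,"fingers":-1},{"tx":0,"ty":0,"tz":0,"wx":0,"wy":0,"wz":0,"fingers":-1}]' | grep -E 'eef|ft_f'; python3 - <<'E'
from h import *
im=vision.capture("side")[:,:,::-1]
c=im[160:260,260:380].astype(float);c=np.clip((c-50)*1.8,0,255).astype(np.uint8)
cv2.imwrite("pics/z4.png",cv2.resize(c,None,fx=6,fy=6,interpolation=cv2.INTER_CUBIC))
E
```

```text
eef_pos: [0.5715, 0.0117, 0.1211]
ft_force: [-2.1, -3.2, 4.8]
eef_pos: [0.5715, 0.0115, 0.1206]
ft_force: [-1.8, -3.9, 5.3]
```

View pics/z4.png

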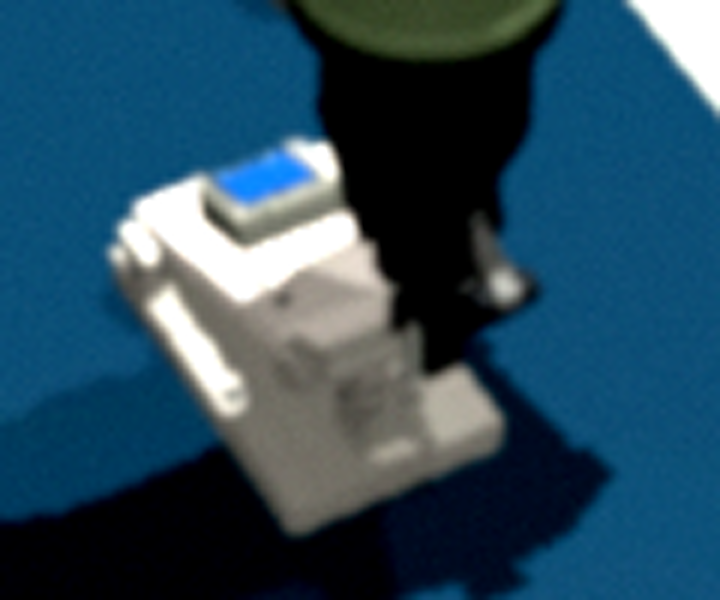

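The roller is now right above the stack's top. I keep closing in at 0.5 mm per step, stopping once the force is at the target.

```bash
python3 -m creep '[{"tx":0,"ty":0.0002,"tz":0.0005,"wx":0,"wy":0,"wz":0,"fingers":-1},{"tx":0,"ty":0,"tz":0,"wx":0,"wy":0,"wz":0,"fingers":-1}]' | grep -E 'eef|ft_f'; python3 -m creep '[{"tx":0,"ty":0.0002,"tz":0.0005,"wx":0,"wy":0,"wz":0,"fingers":-1},{"tx":0,"ty":0,"tz":0,"wx":0,"wy":0,"wz":0,"fingers":-1}]' | grep -E 'eef|ft_f'
```

```text
eef_pos: [0.5716, 0.0113, 0.1202]
ft_force: [-2.0, -3.1, 7.0]
eef_pos: [0.5716, 0.0112, 0.12]
ft_force: [-5.7, -2.8, 13.1]
```

```bash
python3 -m creep '[{"tx":0,"ty":0.0002,"tz":0.0005,"wx":0,"wy":0,"wz":0,"fingers":-1},{"tx":0,"ty":0,"tz":0,"wx":0,"wy":0,"wz":0,"fingers":-1}]' | grep -E 'eef|ft_f'
```

```text
eef_pos: [0.5716, 0.0111, 0.1199]
ft_force: [-7.9, -2.6, 19.7]
```

Firm bearing: the force climbs from 5 to about 20 N while the tool stays put. I ease back to about 12 N, hold, then let go.

```bash
python3 -m creep '[{"tx":0,"ty":0,"tz":-0.0004,"wx":0,"wy":0,"wz":0,"fingers":-1},{"tx":0,"ty":0,"tz":0,"wx":0,"wy":0,"wz":0,"fingers":-1},{"tx":0,"ty":0,"tz":0,"wx":0,"wy":0,"wz":0,"fingers":-1}]' | grep -E 'eef|ft_f'; python3 -m creep '[{"tx":0,"ty":0,"tz":0,"wx":0,"wy":0,"wz":0,"fingers":-0.85},{"tx":0,"ty":0,"tz":0,"wx":0,"wy":0,"wz":0,"fingers":-0.6},{"tx":0,"ty":0,"tz":0,"wx":0,"wy":0,"wz":0,"fingers":-0.4},{"tx":0,"ty":0,"tz":0,"wx":0,"wy":0,"wz":0,"fingers":-0.4},{"tx":0,"ty":0,"tz":0,"wx":0,"wy":0,"wz":0,"fingers":-0.4}]'
```

```text
eef_pos: [0.5716, 0.0111, 0.12]
ft_force: [-4.9, -1.8, 14.6]
time_s: 23.9
eef_pos: [0.5716, 0.0112, 0.1192]
ee_rot: [1.0, 0.022, 0.001, -0.0]
ft_force: [-0.7, -0.2, -0.5]
grip_width: 0.304
```

```bash
python3 -m creep '[{"tx":0,"ty":0,"tz":-0.005,"wx":0,"wy":0,"wz":0,"fingers":-0.4},{"tx":0,"ty":0,"tz":-0.01,"wx":0,"wy":0,"wz":0,"fingers":-0.4},{"tx":0,"ty":0,"tz":-0.02,"wx":0,"wy":0,"wz":0,"fingers":-0.4},{"tx":0,"ty":0,"tz":-0.03,"wx":0,"wy":0,"wz":0,"fingers":-0.4},{"tx":0,"ty":0,"tz":-0.03,"wx":0,"wy":0,"wz":0,"fingers":-0.4},{"tx":0,"ty":0.03,"tz":-0.03,"wx":0,"wy":0,"wz":0,"fingers":-0.4},{"tx":-0.02,"ty":0.04,"tz":0,"wx":0,"wy":0,"wz":0,"fingers":-0.4},{"tx":-0.02,"ty":0.04,"tz":0,"wx":0,"wy":0,"wz":0,"fingers":-0.4},{"tx":-0.02,"ty":0.04,"tz":0,"wx":0,"wy":0,"wz":0,"fingers":-0.4},{"tx":-0.02,"ty":0.04,"tz":0,"wx":0,"wy":0,"wz":0,"fingers":-0.4},{"tx":-0.02,"ty":0.04,"tz":0,"wx":0,"wy":0,"wz":0,"fingers":-0.4},{"tx":0,"ty":0,"tz":0,"wx":0,"wy":0,"wz":0,"fingers":-0.4}]'
python3 - <<'E'
from h import *
im=vision.capture("side")[:,:,::-1];cv2.imwrite("pics/sideF.png",im)
cv2.imwrite("pics/z5.png",cv2.resize(im[160:260,260:380],None,fx=6,fy=6,interpolation=cv2.INTER_CUBIC))
im=vision.capture("top")[:,:,::-1];cv2.imwrite("pics/topF.png",im)
cv2.imwrite("pics/z6.png",cv2.resize(im[205:291,260:360],None,fx=7,fy=7,interpolation=cv2.INTER_CUBIC))
E
```

```text
time_s: 25.1
eef_pos: [0.4786, -0.2287, 0.2452]
ee_rot: [1.0, 0.018, 0.001, 0.001]
ft_force: [0.2, 0.4, -0.1]
grip_width: 0.299
```

View pics/z5.png

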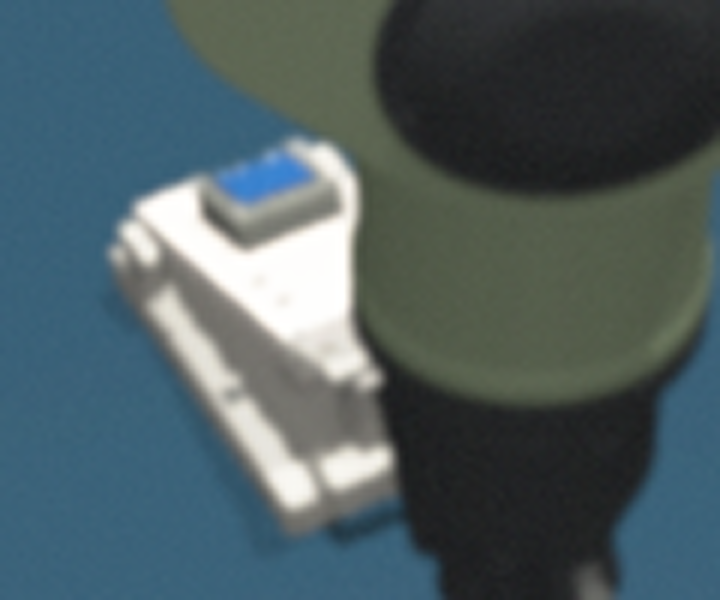

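View pics/z6.png

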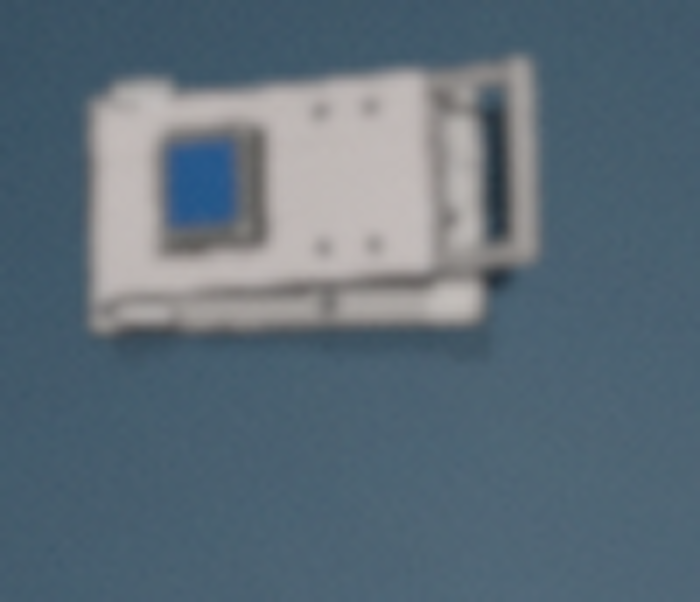

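View pics/sideF.png

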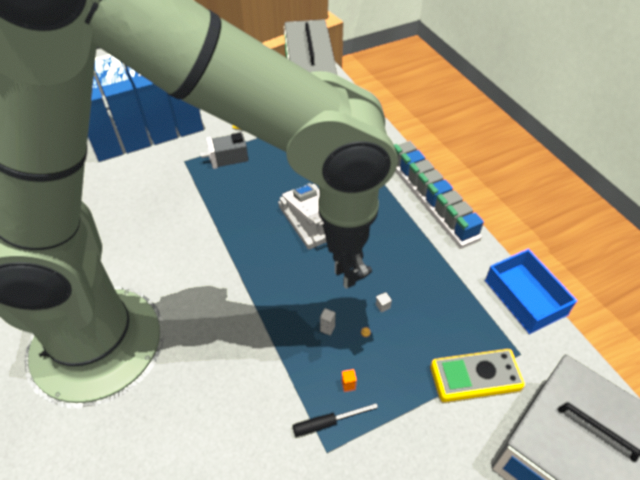

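Other items are where they were. The arm still hides the stack from the side camera, so I move aside for a final look.

```bash
python3 -m creep '[{"tx":-0.01,"ty":0.04,"tz":0,"wx":0,"wy":0,"wz":0,"fingers":-0.4},{"tx":-0.01,"ty":0.04,"tz":0,"wx":0,"wy":0,"wz":0,"fingers":-0.4},{"tx":-0.015,"ty":0.04,"tz":0,"wx":0,"wy":0,"wz":0,"fingers":-0.4},{"tx":-0.02,"ty":0.04,"tz":0,"wx":0,"wy":0,"wz":0,"fingers":-0.4},{"tx":-0.02,"ty":0.04,"tz":0,"wx":0,"wy":0,"wz":0,"fingers":-0.4},{"tx":-0.02,"ty":0.04,"tz":0,"wx":0,"wy":0,"wz":0,"fingers":-0.4},{"tx":-0.02,"ty":0.04,"tz":0,"wx":0,"wy":0,"wz":0,"fingers":-0.4},{"tx":-0.02,"ty":0.03,"tz":0,"wx":0,"wy":0,"wz":0,"fingers":-0.4},{"tx":0,"ty":0,"tz":0,"wx":0,"wy":0,"wz":0,"fingers":-0.4}]'
python3 - <<'E'
from h import *
im=vision.capture("side")[:,:,::-1];cv2.imwrite("pics/sideG.png",im)
cv2.imwrite("pics/z7.png",cv2.resize(im[160:260,260:380],None,fx=6,fy=6,interpolation=cv2.INTER_CUBIC))
E
```

```text
time_s: 26.1
eef_pos: [0.3572, -0.542, 0.2439]
ee_rot: [1.0, 0.019, 0.0, 0.001]
ft_force: [-1.1, 0.8, -0.0]
grip_width: 0.3
```

View pics/z7.png

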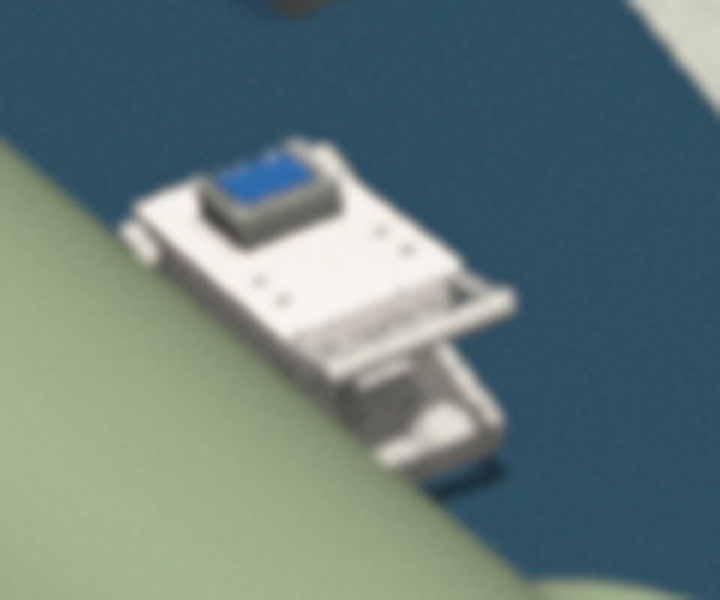

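```bash
python3 - <<'E'
from h import *
S=lambda x,y:(260+(x+.5)/6-.5,160+(y+.5)/6-.5); T=lambda x,y:(260+(x+.5)/7-.5,205+(y+.5)/7-.5)
P=[]
for a,b in [((513,300),(526,62)),((335,368),(530,262)),((460,260),(428,73)),((290,332),(435,278))]:
    x,e=tri(S(*a),T(*b));d=x-O;P.append(x);print(x,e,"bx",d@ex*1e3,"by",d@ey*1e3)
for a in(.33,.368,.41): print(a,handle(a),bp(0,0,.03+.135*np.sin(a)+.022*np.cos(a))[2])
E
```

```text
[0.6097 0.0092 0.1143] [np.float64(2.0452769169178793), np.float64(2.0452769169180196)] bx 159.76247460504496 by 39.74361825285991
[0.5306 0.0067 0.117 ] [np.float64(3.423501689615537), np.float64(3.4235016896155153)] bx 158.8147714243088 by -39.33722945211558
[0.6074 0.0482 0.1009] [np.float64(1.8057353111135208), np.float64(1.8057353111133416)] bx 120.72669752354696 by 39.12784654735749
[0.5274 0.0435 0.1018] [np.float64(4.8593194143329175), np.float64(4.859319414332778)] bx 121.88734576758726 by -40.94212848449448
0.33 [0.5699 0.0082 0.1056] 0.09455874039093173
0.368 [0.5698 0.0112 0.1116] 0.09909332911298334
0.41 [0.5697 0.0147 0.1181] 0.1039889173798624
```

```bash
python3 -c "
from rig import ticket; print(ticket.sign_off())"
```

```text
the job is handed in; nothing more can be done
None
```

The sine table is set on the 45 mm stack and the job is handed in, at about 26 s of the 67 s allowed. I swung the plate to about 1.34 rad, stood the stack upright at x ≈ 117 mm on the base, and swung the plate down. I pressed until the roller bore, released the handle and moved the arm clear.

**What the last checks showed:**
- **Bearing:** the push rose from about 5 N (hinge friction only) to 13 and then 20 N while the tool stayed put. The 20 N peak was a little over the 10 to 15 N you gave. I eased to 14.6 N before letting go.
- **Angle:** I could only check this from the cameras. Handle top is at z ≈ 114 to 117 mm (117 expected at 0.368 rad). The plate edge is at about 101 mm (99 expected). Two-view mismatches reached 5 mm, so this supports 0.368 rad but does not prove it closely.
- **Stack:** upright under the roller in the last side view; the arm hides part of it there.
- **Everything else:** in the last full side view, the other stacks, the orange block, nut, driver and meter looked unmoved. That was by eye, and the pliers and relay were partly hidden.

**Forces along the way:** about 28 N when setting the stack down and about 21 N while raising the plate. Both were relieved at once and are below the 40 N and 120 N limits.

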